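# Load the sliding fruit keeper

### The arm

A 6-joint arm with a two-finger parallel gripper is mounted at the origin on the work surface. World frame = base frame: x ahead of the robot, y to its left, z up, the work surface at z = 0. Lengths are in m, angles in rad, forces in N, time in s.
With the tool pointing down it reaches from about 0.35 to 0.975 m from the base axis. Payload 4.9 kg.
Tool frame: the origin (TCP) lies on the centre line of the jaws, within the pads' length; the fingertips stand 25 mm ahead of it and the grasp point (between the pads) lies 6 mm ahead of it; z points along the fingers, y is the direction in which the jaws open and shut (so a half turn about z gives the same grasp; the last joint's range is limited). The gripper opens to 85 mm and grips with 20 to 120 N. Pads are 22 mm wide; open, the fingers measure 114 mm over their backs; the gripper's body (76 mm by 85 mm) begins 54 mm behind the grasp point. The pads swing forward as they close: fully open they stand 13 mm farther back than shut.
Start: joints at [-1.351, 0.053, 1.613, -0, 1.476, -0.119], TCP at [0.208, -0.589, 0.256] pointing down, gripper open.
Joint ranges: [-3.01, 3.01], [-1.01, 2.22], [0.06, 2.58], [-1.02, 4.17], [0.09, 2.62], [-3.14, 3.14]. Speed limits (rad/s): [2.57, 2.57, 3.14, 3.14, 3.14, 3.14].

### API

Orientations are given as a unit quaternion [x, y, z, w].
In Python, from rig import manip, cams gives the robot as it stands.
- The arm moves only by the tool move_arm, never from a script. Its argument "moves" is a list of rows, each a list of 3 entries, a list of its own where there are three numbers: the shift along the tool's x, y, z in mm, then the turn, a rotation vector about the tool's x, y, z in rad, then the opening, from 0 (shut) to 1 (fully open). In form: [[[dx, dy, dz], [ax, ay, az], fingers], ...]. A call has 1 to 8 rows; each row is the pose to reach, as a shift and turn from the pose commanded when the call began, along the tool's axes at that moment; what a row does not reach only later rows make up. A row lasts 1/8 s, in which the tool goes at most 62.5 mm and 10.7 degrees, less where a joint would pass 70% of its speed; a pose out of reach is approached as far as the arm can. A call with a gripper value outside its range is refused whole. The fingers move at their own pace and stop on an object; "grip_force" is the grip in N (left out, the last holds). Time passes only in rows, so rows that repeat a pose let the fingers close. It gives the time, the measured TCP pose, the force and the opening at its end, in the units of the state.
- manip.observe(): the state, without advancing time (a new reading comes with each control period).
- cams.snapshot(name): name is "scene" or "top"; returns a dict with "image" (420x560x3 uint8, red, green, blue), "fx", "fy", "cx", "cy" (pixels), "eye" and "attitude" of the camera in the world. Camera axes: x right, y down, z forward; pixel columns grow to the right and rows downward; lengths in m; the calibration is good to about 2 mm. A picture is of the moment at which its call begins. There is no depth.
- manip.finish_job(): hands the job in, once; it reports no verdict.
The state is a dict: "t": time; "joints": joint angles; "joint_vel": joint speeds; "joint_efforts": joint torques, N m; "ee_pos": TCP position; "tcp_rot": TCP orientation; "contact_force": force on the tool from outside, world axes, zero at the start; "wrist_torque": the same for the moment, N m; "opening": opening from 0.0 (shut) to 1.0 (fully open).
Only numpy, scipy, OpenCV 4.12 (cv2) and the standard library are available. Lean on these libraries where they do the work, as an engineer would, in place of code of your own. Each camera call takes 0.05 s, during which the arm holds its last target.

### The job

Put the ripe tomatoes away in the fruit keeper. First lift the release bar, slide the tray all the way out and let the bar drop into the outermost notch; then set every tomato from the serving tray gently into a pocket of the tray, one to a pocket, without squeezing or dropping it. When all of them are seated, lift the bar again, slide the tray back under the cover and let the bar drop into the innermost notch, leaving the other things on the counter alone.

Things in the scene. Friction and masses are not known exactly. Their poses are not given: they have to be found in the camera images.
- keeper: Fruit keeper, fixed: a wooden bed 200 mm wide (its x), carrying a tray carriage that slides along the keeper's own +y, out of a clear cover. Origin: underside of the bed, below the tray's centre when the tray is fully in (carriage 0); the bed runs from y = -110 to +380 mm.
- cover (a point): Centre of the top of the keeper's fixed clear cover, 107 mm above the counter. In the keeper's frame the cover spans x = +-116 mm, y = -125 to +100 mm; its mouth is open towards +y.
- rack (a point): Second notch (0.100) of the steel rack on the bed's centre line: 36 mm wide, tooth tops 28 mm above the counter, y = 118 to 378 mm in the keeper's frame. The bar's tooth drops in it; within about 2 mm of a notch it drops in by itself.
- carriage (a joint): How far the tray is slid out along the keeper's +y, m. Four notches: 0 (innermost, tray fully under the cover), 0.100, 0.150, 0.200 (outermost, tray fully out); play 2 mm each way. End stops at -0.012 and 0.212, beyond the end notches. About 3 N of friction; stays where left. Starts unlatched between the first two notches, 0.020 to 0.080.
- bar (a joint): Lift of the release bar, m: about 0 when its tooth is fully in a notch, about 0.014 when the tooth stands on the rack between notches, 0.028 at most. The carriage is locked while the tooth is in a notch and slides when the bar is lifted 0.016 or more. Weight and a spring press it down: about 6 N at the bottom, 8 N at the top.
- handle (a point): Middle of the release bar's grip: round steel bar 12 mm thick, along the keeper's x, 78 mm clear between its two posts; 110 mm above the counter when down, with a cross piece 55 mm below it. It rides on the carriage at y = 150 mm + carriage in the keeper's frame; pulling it sideways moves the carriage.
- pocket0 (a point): Centre of a round pocket (48 mm hole) of the wooden tray, at the tray's top surface, 44 mm above the counter; it moves with the carriage: x = -44, y = -44 mm + carriage in the keeper's frame. The tray is 190 x 190 mm with a rim 8 mm above its top surface. A seated upright tomato's centre is about 16 mm above this point.
- pocket1 (a point): Centre of a round pocket (48 mm hole) of the wooden tray, at the tray's top surface, 44 mm above the counter; it moves with the carriage: x = -44, y = 44 mm + carriage in the keeper's frame. The tray is 190 x 190 mm with a rim 8 mm above its top surface. A seated upright tomato's centre is about 16 mm above this point.
- pocket2 (a point): Centre of a round pocket (48 mm hole) of the wooden tray, at the tray's top surface, 44 mm above the counter; it moves with the carriage: x = 44, y = -44 mm + carriage in the keeper's frame. The tray is 190 x 190 mm with a rim 8 mm above its top surface. A seated upright tomato's centre is about 16 mm above this point.
- pocket3 (a point): Centre of a round pocket (48 mm hole) of the wooden tray, at the tray's top surface, 44 mm above the counter; it moves with the carriage: x = 44, y = 44 mm + carriage in the keeper's frame. The tray is 190 x 190 mm with a rim 8 mm above its top surface. A seated upright tomato's centre is about 16 mm above this point.
- board: Shallow dark wooden serving tray, fixed, 270 x 270 mm: floor 8 mm above the counter, rim 7 mm thick and 16 mm above the counter. Origin: centre of its underside.
- tomato1: Ripe red tomato, 62 mm across, 48 mm tall with a flat bottom, green stalk on top, about 120 g. Origin: its centre, 22 mm above its bottom. Starts upright on the serving tray; some of the four may be absent. Bruises when gripped with more than about 40 N a finger, pressed on the tray with over 30 N, or let fall into it from more than about 20 mm; a grip of 20 N is enough.
- tomato2: Ripe red tomato, 62 mm across, 48 mm tall with a flat bottom, green stalk on top, about 120 g. Origin: its centre, 22 mm above its bottom. Starts upright on the serving tray; some of the four may be absent. Bruises when gripped with more than about 40 N a finger, pressed on the tray with over 30 N, or let fall into it from more than about 20 mm; a grip of 20 N is enough.
- tomato3: Ripe red tomato, 62 mm across, 48 mm tall with a flat bottom, green stalk on top, about 120 g. Origin: its centre, 22 mm above its bottom. Starts upright on the serving tray; some of the four may be absent. Bruises when gripped with more than about 40 N a finger, pressed on the tray with over 30 N, or let fall into it from more than about 20 mm; a grip of 20 N is enough.
- tomato4: Ripe red tomato, 62 mm across, 48 mm tall with a flat bottom, green stalk on top, about 120 g. Origin: its centre, 22 mm above its bottom. Starts upright on the serving tray; some of the four may be absent. Bruises when gripped with more than about 40 N a finger, pressed on the tray with over 30 N, or let fall into it from more than about 20 mm; a grip of 20 N is enough.
- mug: Bystander, to be left alone: white ceramic mug with handle, 80 mm wide, 92 mm tall. Origin: centre of its underside.
- ramekin: Bystander, to be left alone: small white ceramic cup, 76 mm wide, 45 mm tall. Origin: centre of its underside.
- candy_jar: Bystander, to be left alone: amber jar with lid, 84 mm wide, 120 mm tall. Origin: centre of its underside.
- pepper_mill: Bystander, to be left alone: turned dark wooden mill, 54 mm wide, 165 mm tall. Origin: centre of its underside.
- bowl: Bystander, to be left alone: white bowl, 130 mm wide, 60 mm tall. Origin: centre of its underside.
- spoon: Bystander, to be left alone: wooden spoon, 220 mm long, lying. Origin: its underside (lies along its own x).

How it is judged:
On the way, in this order (a step that is already met when the one before it is completed fails the run):
1. The tray is fully out, with the bar dropped into the outermost notch and let go (value of joint carriage between 0.194 and 0.206 m and value of joint bar below 0.005 m and contact force between the fingers and bar below 0.3 N), for 0.3 s.
2. With the tray latched fully out, every tomato sits in a pocket of its own, let go and at rest (value of joint carriage between 0.194 and 0.206 m and value of joint bar below 0.005 m and ((horizontal distance between tomato1 and pocket0 below 0.012 m and z of tomato1 in the frame of pocket0 between 0.005 and 0.024 m) or (horizontal distance between tomato1 and pocket1 below 0.012 m and z of tomato1 in the frame of pocket1 between 0.005 and 0.024 m) or (horizontal distance between tomato1 and pocket2 below 0.012 m and z of tomato1 in the frame of pocket2 between 0.005 and 0.024 m) or (horizontal distance between tomato1 and pocket3 below 0.012 m and z of tomato1 in the frame of pocket3 between 0.005 and 0.024 m)) and ((horizontal distance between tomato2 and pocket0 below 0.012 m and z of tomato2 in the frame of pocket0 between 0.005 and 0.024 m) or (horizontal distance between tomato2 and pocket1 below 0.012 m and z of tomato2 in the frame of pocket1 between 0.005 and 0.024 m) or (horizontal distance between tomato2 and pocket2 below 0.012 m and z of tomato2 in the frame of pocket2 between 0.005 and 0.024 m) or (horizontal distance between tomato2 and pocket3 below 0.012 m and z of tomato2 in the frame of pocket3 between 0.005 and 0.024 m)) and ((horizontal distance between tomato3 and pocket0 below 0.012 m and z of tomato3 in the frame of pocket0 between 0.005 and 0.024 m) or (horizontal distance between tomato3 and pocket1 below 0.012 m and z of tomato3 in the frame of pocket1 between 0.005 and 0.024 m) or (horizontal distance between tomato3 and pocket2 below 0.012 m and z of tomato3 in the frame of pocket2 between 0.005 and 0.024 m) or (horizontal distance between tomato3 and pocket3 below 0.012 m and z of tomato3 in the frame of pocket3 between 0.005 and 0.024 m)) and ((horizontal distance between tomato4 and pocket0 below 0.012 m and z of tomato4 in the frame of pocket0 between 0.005 and 0.024 m) or (horizontal distance between tomato4 and pocket1 below 0.012 m and z of tomato4 in the frame of pocket1 between 0.005 and 0.024 m) or (horizontal distance between tomato4 and pocket2 below 0.012 m and z of tomato4 in the frame of pocket2 between 0.005 and 0.024 m) or (horizontal distance between tomato4 and pocket3 below 0.012 m and z of tomato4 in the frame of pocket3 between 0.005 and 0.024 m)) and linear speed of each of tomato1, tomato2, tomato3, tomato4 below 0.03 m/s and contact force between the fingers and tomato1 below 0.3 N and contact force between the fingers and tomato2 below 0.3 N and contact force between the fingers and tomato3 below 0.3 N and contact force between the fingers and tomato4 below 0.3 N), for 0.3 s.
At the end, for the whole second after the job is handed in: The tray is under the cover with the release bar down in the innermost notch (carriage within 6 mm of 0, bar within 5 mm of down), and every tomato sits at rest in a pocket (centre within 12 mm of the pocket's, not more than 24 mm above the tray's surface) (value of joint carriage between -0.006 and 0.006 m and value of joint bar below 0.005 m and ((horizontal distance between tomato1 and pocket0 below 0.012 m and z of tomato1 in the frame of pocket0 between 0.005 and 0.024 m) or (horizontal distance between tomato1 and pocket1 below 0.012 m and z of tomato1 in the frame of pocket1 between 0.005 and 0.024 m) or (horizontal distance between tomato1 and pocket2 below 0.012 m and z of tomato1 in the frame of pocket2 between 0.005 and 0.024 m) or (horizontal distance between tomato1 and pocket3 below 0.012 m and z of tomato1 in the frame of pocket3 between 0.005 and 0.024 m)) and ((horizontal distance between tomato2 and pocket0 below 0.012 m and z of tomato2 in the frame of pocket0 between 0.005 and 0.024 m) or (horizontal distance between tomato2 and pocket1 below 0.012 m and z of tomato2 in the frame of pocket1 between 0.005 and 0.024 m) or (horizontal distance between tomato2 and pocket2 below 0.012 m and z of tomato2 in the frame of pocket2 between 0.005 and 0.024 m) or (horizontal distance between tomato2 and pocket3 below 0.012 m and z of tomato2 in the frame of pocket3 between 0.005 and 0.024 m)) and ((horizontal distance between tomato3 and pocket0 below 0.012 m and z of tomato3 in the frame of pocket0 between 0.005 and 0.024 m) or (horizontal distance between tomato3 and pocket1 below 0.012 m and z of tomato3 in the frame of pocket1 between 0.005 and 0.024 m) or (horizontal distance between tomato3 and pocket2 below 0.012 m and z of tomato3 in the frame of pocket2 between 0.005 and 0.024 m) or (horizontal distance between tomato3 and pocket3 below 0.012 m and z of tomato3 in the frame of pocket3 between 0.005 and 0.024 m)) and ((horizontal distance between tomato4 and pocket0 below 0.012 m and z of tomato4 in the frame of pocket0 between 0.005 and 0.024 m) or (horizontal distance between tomato4 and pocket1 below 0.012 m and z of tomato4 in the frame of pocket1 between 0.005 and 0.024 m) or (horizontal distance between tomato4 and pocket2 below 0.012 m and z of tomato4 in the frame of pocket2 between 0.005 and 0.024 m) or (horizontal distance between tomato4 and pocket3 below 0.012 m and z of tomato4 in the frame of pocket3 between 0.005 and 0.024 m)) and linear speed of each of tomato1, tomato2, tomato3, tomato4 below 0.03 m/s); the robot touches nothing.
It fails at once if A tomato is squeezed by the fingers with more than 90 N in all (about 45 N a finger) (contact force between the fingers and tomato1 above 90 N or contact force between the fingers and tomato2 above 90 N or contact force between the fingers and tomato3 above 90 N or contact force between the fingers and tomato4 above 90 N).
It fails at once if A tomato is let fall into a pocket from more than about 25 mm ((contact force between the fingers and tomato1 below 0.3 N and linear speed of tomato1 above 0.6 m/s and horizontal distance between tomato1 and pocket0 below 0.025 m and z of tomato1 in the frame of pocket0 between 0.022 and 0.1 m) or (contact force between the fingers and tomato1 below 0.3 N and linear speed of tomato1 above 0.6 m/s and horizontal distance between tomato1 and pocket1 below 0.025 m and z of tomato1 in the frame of pocket1 between 0.022 and 0.1 m) or (contact force between the fingers and tomato1 below 0.3 N and linear speed of tomato1 above 0.6 m/s and horizontal distance between tomato1 and pocket2 below 0.025 m and z of tomato1 in the frame of pocket2 between 0.022 and 0.1 m) or (contact force between the fingers and tomato1 below 0.3 N and linear speed of tomato1 above 0.6 m/s and horizontal distance between tomato1 and pocket3 below 0.025 m and z of tomato1 in the frame of pocket3 between 0.022 and 0.1 m) or (contact force between the fingers and tomato2 below 0.3 N and linear speed of tomato2 above 0.6 m/s and horizontal distance between tomato2 and pocket0 below 0.025 m and z of tomato2 in the frame of pocket0 between 0.022 and 0.1 m) or (contact force between the fingers and tomato2 below 0.3 N and linear speed of tomato2 above 0.6 m/s and horizontal distance between tomato2 and pocket1 below 0.025 m and z of tomato2 in the frame of pocket1 between 0.022 and 0.1 m) or (contact force between the fingers and tomato2 below 0.3 N and linear speed of tomato2 above 0.6 m/s and horizontal distance between tomato2 and pocket2 below 0.025 m and z of tomato2 in the frame of pocket2 between 0.022 and 0.1 m) or (contact force between the fingers and tomato2 below 0.3 N and linear speed of tomato2 above 0.6 m/s and horizontal distance between tomato2 and pocket3 below 0.025 m and z of tomato2 in the frame of pocket3 between 0.022 and 0.1 m) or (contact force between the fingers and tomato3 below 0.3 N and linear speed of tomato3 above 0.6 m/s and horizontal distance between tomato3 and pocket0 below 0.025 m and z of tomato3 in the frame of pocket0 between 0.022 and 0.1 m) or (contact force between the fingers and tomato3 below 0.3 N and linear speed of tomato3 above 0.6 m/s and horizontal distance between tomato3 and pocket1 below 0.025 m and z of tomato3 in the frame of pocket1 between 0.022 and 0.1 m) or (contact force between the fingers and tomato3 below 0.3 N and linear speed of tomato3 above 0.6 m/s and horizontal distance between tomato3 and pocket2 below 0.025 m and z of tomato3 in the frame of pocket2 between 0.022 and 0.1 m) or (contact force between the fingers and tomato3 below 0.3 N and linear speed of tomato3 above 0.6 m/s and horizontal distance between tomato3 and pocket3 below 0.025 m and z of tomato3 in the frame of pocket3 between 0.022 and 0.1 m) or (contact force between the fingers and tomato4 below 0.3 N and linear speed of tomato4 above 0.6 m/s and horizontal distance between tomato4 and pocket0 below 0.025 m and z of tomato4 in the frame of pocket0 between 0.022 and 0.1 m) or (contact force between the fingers and tomato4 below 0.3 N and linear speed of tomato4 above 0.6 m/s and horizontal distance between tomato4 and pocket1 below 0.025 m and z of tomato4 in the frame of pocket1 between 0.022 and 0.1 m) or (contact force between the fingers and tomato4 below 0.3 N and linear speed of tomato4 above 0.6 m/s and horizontal distance between tomato4 and pocket2 below 0.025 m and z of tomato4 in the frame of pocket2 between 0.022 and 0.1 m) or (contact force between the fingers and tomato4 below 0.3 N and linear speed of tomato4 above 0.6 m/s and horizontal distance between tomato4 and pocket3 below 0.025 m and z of tomato4 in the frame of pocket3 between 0.022 and 0.1 m)).
It fails at once if A tomato is pressed or knocked against the tray with more than 30 N (contact force between any of tomato1, tomato2, tomato3, tomato4 and carriage above 30 N).
It fails at once if A bystander is moved more than 50 mm or upset (distance of any of mug, ramekin, candy_jar, pepper_mill, bowl, spoon from where it was at the start of the episode above 0.05 m or angle between any of mug, ramekin, candy_jar, pepper_mill, bowl's own z axis and vertical above 0.6 rad).
Of tomato1, tomato2, tomato3, tomato4 only 3 to 4 are there at a start; the rules pass over those that are not, and their reading is None.
At some moment in a run one of tomato1, tomato2, tomato3, tomato4 may be knocked a few centimetres aside while the robot is not near it.
It also fails if it takes over 210 s, if anything falls off the work surface, if the arm or the gripper's body presses on something with over 40 N, if the wrist force passes 120 N, or if a joint passes its speed limit or range.

## Working session

There is one attempt and no reset: what is moved stays moved. The work goes in short steps, Python scripts to look and compute and a tool call to move; the robot and the scene stay as the last step left them, time stands still between calls to the robot, and variables do not carry over. Pictures are saved under pics/ and viewed, and the job is handed in when it is done.

Besides the shell and the picture viewer there is one more tool, called after "Emit:" as name(argument=value, ...) on one line, values as JSON. move_arm: Moves the arm, as the interface text tells. Its arguments: {"type":"object","properties":{"moves":{"type":"array","items":{"type":"array"}},"grip_force":{"type":"number"}},"required":["moves"]}

```bash
ls; mkdir -p pics; python3 - <<'E'
from rig import manip,cams
import cv2
print(manip.observe())
for n in("scene","top"):
    s=cams.snapshot(n); print(n,{k:v for k,v in s.items() if k!="image"})
    cv2.imwrite(f"pics/{n}0.png",cv2.resize(s["image"][:,:,::-1],(800,600),interpolation=cv2.INTER_CUBIC))
E
```

```text
pics
{'t': 0.0, 'joints': array([-1.35098257e+00,  5.33319264e-02,  1.61430263e+00, -3.44147484e-06,
        1.47599841e+00, -1.18998124e-01]), 'joint_vel': array([-5.98627128e-05, -6.93759608e-04, -6.86817482e-04, -7.11261611e-04,
       -4.38412874e-04, -1.03327685e-03]), 'joint_efforts': array([-3.60304948e-04, -3.93691921e+01, -3.70173848e+01, -9.65873483e-05,
        7.15765374e-03, -8.20888232e-06]), 'ee_pos': array([ 0.20760349, -0.58890292,  0.25507327]), 'tcp_rot': array([ 9.85684556e-01,  1.68596900e-01, -5.31127298e-05, -1.01877383e-03]), 'contact_force': array([-0.54421747,  0.09635613, -0.53967457]), 'wrist_torque': array([ 0.02873648,  0.03555113, -0.0103745 ]), 'opening': 1.0011367095348531}
scene {'fx': 395.6039609816853, 'fy': 395.6039609816853, 'cx': 279.6308340169767, 'cy': 208.5853693565406, 'eye': array([1.28029349, 0.14844594, 1.22316084]), 'attitude': array([ 0.60408123,  0.74241323, -0.22079046, -0.18751011])}
top {'fx': 463.841713253264, 'fy': 463.841713253264, 'cx': 281.7526968675075, 'cy': 214.19005375014254, 'eye': array([0.3252684 , 0.00693979, 1.53368106]), 'attitude': array([ 0.70904633, -0.7005814 ,  0.0632794 , -0.04934299])}
```

View pics/scene0.png

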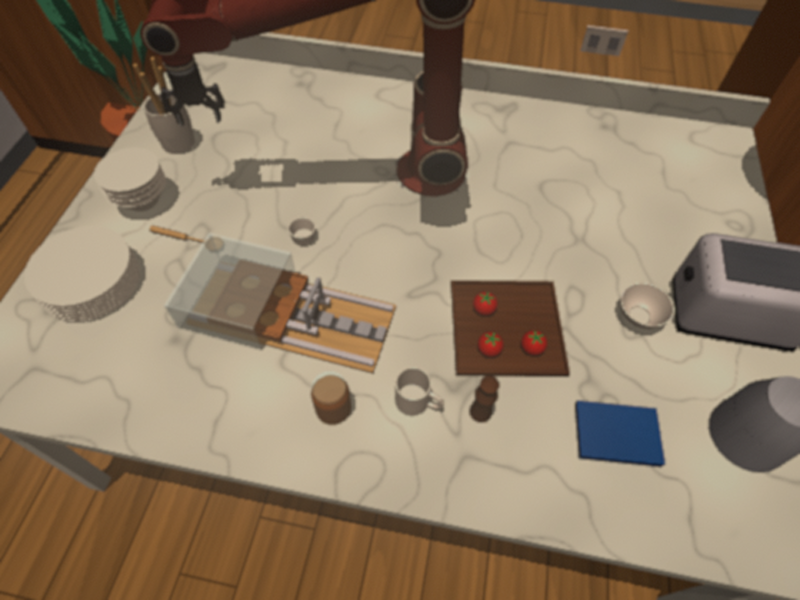

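View pics/top0.png

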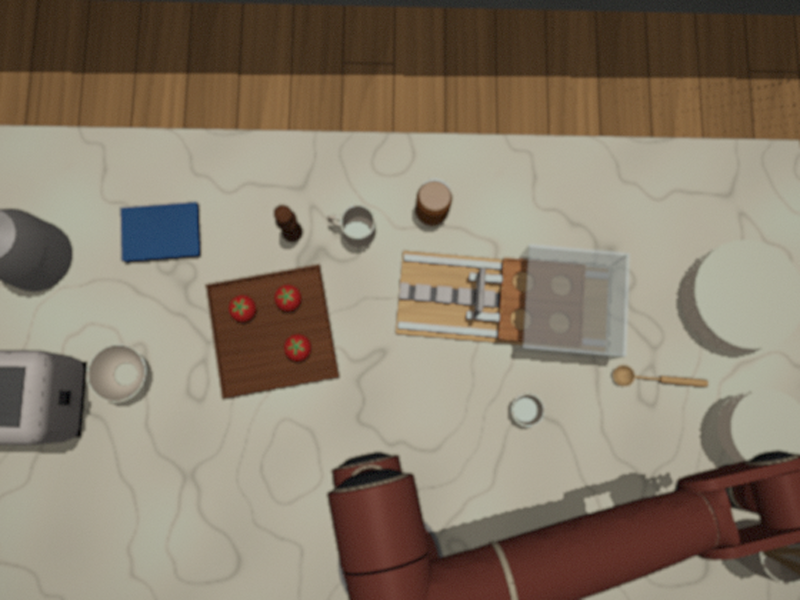

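Top view: three tomatoes at about (242,308), (288,297), (297,347) on the 800x600 picture. The handle is at about (482,292), and the keeper's +y points left (world +y). Next I'll enlarge crops.

```bash
cat > h.py <<'E'
from rig import manip,cams
import cv2,numpy as np
from scipy.spatial.transform import Rotation as R
def snap(n): return cams.snapshot(n)
def ray(s,u,v,z):
    d=R.from_quat(s["attitude"]).apply([(u-s["cx"])/s["fx"],(v-s["cy"])/s["fy"],1.]); e=s["eye"]
    return e+d*(z-e[2])/d[2]
def proj(s,p):
    c=R.from_quat(s["attitude"]).inv().apply(np.atleast_2d(p)-s["eye"])
    return np.c_[s["fx"]*c[:,0]/c[:,2]+s["cx"],s["fy"]*c[:,1]/c[:,2]+s["cy"]]
def crop(s,u0,v0,w,h,f,name,marks=None):
    im=cv2.resize(s["image"][v0:v0+h,u0:u0+w,::-1],None,fx=f,fy=f,interpolation=cv2.INTER_CUBIC)
    if marks is not None:
        for u,v in proj(s,marks): cv2.circle(im,(int((u+.5-u0)*f-.5),int((v+.5-v0)*f-.5)),3,(255,0,255),1)
    cv2.imwrite("pics/"+name,im)
E
python3 - <<'E'
from h import *
s=snap("top"); crop(s,270,165,180,95,4.4,"k1.png"); crop(s,140,180,104,104,5.7,"b1.png")
im=s["image"]; hsv=cv2.cvtColor(im,cv2.COLOR_RGB2HSV)
m=(((hsv[...,0]<6)|(hsv[...,0]>172))&(hsv[...,1]>170)&(hsv[...,2]>90)).astype(np.uint8)
m[:, 240:]=0
m=cv2.morphologyEx(m,cv2.MORPH_CLOSE,np.ones((7,7),np.uint8))
n,l,st,c=cv2.connectedComponentsWithStats(m)
for i in range(1,n):
    if st[i,4]>30: print(st[i],c[i],ray(s,*c[i],0.033))
print([ray(s,u,v,.005)for u,v in((100,100),)])
E
```

```text
[192 199  19  18 262] [200.90076336 207.5610687 ] [0.58515253 0.24342457 0.033     ]
[160 206  19  18 211] [169.32227488 215.24170616] [0.55831225 0.3450406  0.033     ]
[199 234  19  18 269] [207.75092937 242.43122677] [0.47099211 0.2169981  0.033     ]
[array([0.96136291, 0.60868232, 0.005     ])]
```

View pics/k1.png

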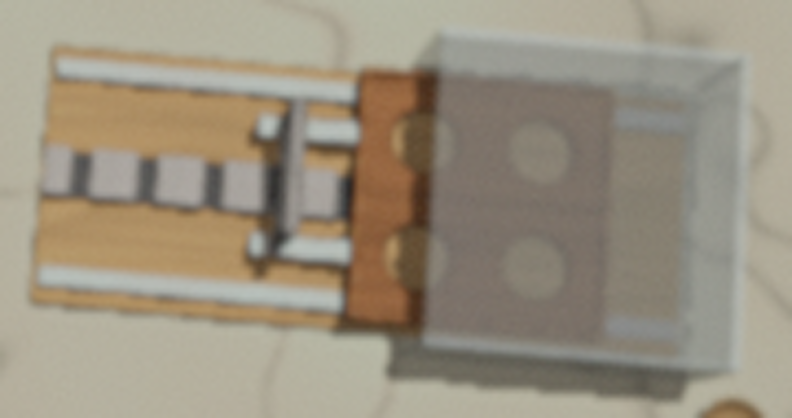

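View pics/b1.png

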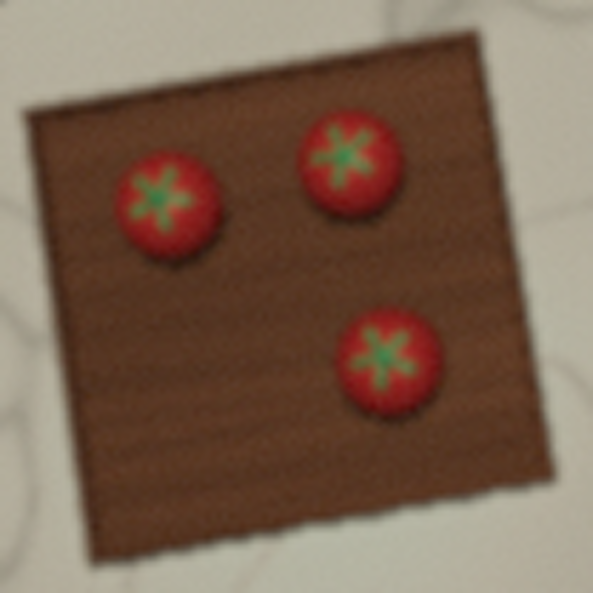

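```bash
cat > fit.py <<'E'
from h import *
from scipy.optimize import least_squares
s=snap("top")
f=4.4
P=lambda a,b:((a+.5)/f-.5+270,(b+.5)/f-.5+165)
obs=[(116,100,107,437,31),(116,-125,107,747,59),(-116,-125,107,737,371),(-116,100,107,424,345)]
def W(p,X):
    X=np.atleast_2d(X)/1000.; c,sn=np.cos(p[2]),np.sin(p[2])
    return np.c_[p[0]+c*X[:,0]-sn*X[:,1],p[1]+sn*X[:,0]+c*X[:,1],X[:,2]]
o=np.array(obs,float); uv=np.array([P(a,b) for a,b in o[:,3:]])
r=least_squares(lambda p:(proj(s,W(p,o[:,:3]))-uv).ravel(),[.55,-.2,0])
print(r.x,r.fun.round(2))
p=r.x
for lab,a,b,z in(("bedTL",55,47,15),("bedBL",32,302,15),("hand",289,172,123),("handtop",297,100,123),("handbot",284,240,123),("trayfrontT",360,70,52),("trayfrontB",347,322,52),("pocketR",540,152,44),("pocketR2",533,267,44),("rackend",42,168,28)):
    w=ray(s,*P(a,b),z/1000); d=w[:2]-p[:2]; c,sn=np.cos(p[2]),np.sin(p[2])
    print(lab,w.round(4),(1000*np.array([c*d[0]+sn*d[1],-sn*d[0]+c*d[1]])).round(1))
E
python3 fit.py
```

```text
[ 0.57452203 -0.38761601 -0.07077355] [ 0.17 -0.57  0.13 -0.99  0.41  0.78 -0.7   0.68]
bedTL [ 0.7022 -0.0217  0.015 ] [101.4 374.1]
bedBL [ 0.5059 -0.0064  0.015 ] [-95.4 375.4]
hand [ 0.5875 -0.1854  0.123 ] [ -1.4 202.6]
handtop [ 0.6395 -0.1915  0.123 ] [ 50.9 200.2]
handbot [ 0.539  -0.1815  0.123 ] [-50.  203.1]
trayfrontT [ 0.6789 -0.2489  0.052 ] [ 94.3 145.8]
trayfrontB [ 0.4897 -0.2368  0.052 ] [-95.3 144.5]
pocketR [ 0.62   -0.3843  0.044 ] [45.2  6.5]
pocketR2 [ 0.5333 -0.3767  0.044 ] [-41.9   8. ]
rackend [ 0.6056 -0.0126  0.028 ] [  4.5 376.3]
```

```bash
cat >> h.py <<'E'
def go(x,y,z,yaw,show=True):
    o=manip.observe(); Rc=R.from_quat(o["tcp_rot"]); c,s_=np.cos(yaw),np.sin(yaw)
    Rt=R.from_matrix(np.array([[c,s_,0],[s_,-c,0],[0,0,-1.]]))
    d=Rc.inv().apply(np.array([x,y,z])-o["ee_pos"])*1000; a=(Rc.inv()*Rt).as_rotvec()
    if show: print("t",round(o["t"],2),"pos",o["ee_pos"].round(4),"shift",d.round(1),"turn",a.round(3),"F",o["contact_force"].round(1),"op",round(o["opening"],3))
    return d,a
E
python3 -c "
from h import *
go(.5875,-.1854,.20,-.071)"
```

```text
t 0.2 pos [ 0.2076 -0.5891  0.2555] shift [ 492.4 -254.5   55.9] turn [-0.001  0.     0.41 ] F [0.5 0.3 0.6] op 0.998
```

Emit:
move_arm(moves=[[[492,-254,0],[0,0,0.41],0.5],[[492,-254,0],[0,0,0.41],0.5],[[492,-254,0],[0,0,0.41],0.5],[[492,-254,0],[0,0,0.41],0.5],[[492,-254,0],[0,0,0.41],0.5],[[492,-254,0],[0,0,0.41],0.5],[[492,-254,0],[0,0,0.41],0.5],[[492,-254,0],[0,0,0.41],0.5]], grip_force=40)

```text
t: 1.2
ee_pos: [0.5503, -0.2251, 0.2563]
tcp_rot: [0.999, -0.036, 0.0, 0.0]
contact_force: [0.8, 0.0, -1.0]
opening: 0.497
```

```bash
python3 -c "
from h import *
go(.5875,-.1854,.20,-.071)"
```

```text
t 1.2 pos [ 0.5503 -0.2251  0.2563] shift [ 34.3 -42.3  56.3] turn [ 0. -0. -0.] F [ 0.8  0.  -1. ] op 0.497
```

Emit:
move_arm(moves=[[[34,-42,30],[0,0,0],0.5],[[34,-42,56],[0,0,0],0.5],[[34,-42,56],[0,0,0],0.5]])

```text
t: 1.58
ee_pos: [0.5848, -0.186, 0.197]
tcp_rot: [0.999, -0.035, -0.003, -0.001]
contact_force: [0.3, -0.1, -0.3]
opening: 0.503
```

```bash
python3 -c "
from h import *
go(.5875,-.1854,.13,-.071)
s=snap('scene'); crop(s,100,140,200,150,4,'s2.png',[[.5875,-.1854,.124]])
s=snap('top'); crop(s,270,165,180,95,4.4,'k2.png',[[.5875,-.1854,.124]])"
```

```text
t 1.57 pos [ 0.5848 -0.186   0.197 ] shift [ 3.1 -0.7 67. ] turn [-0.002  0.006  0.001] F [ 0.3 -0.1 -0.3] op 0.503
```

View pics/s2.png

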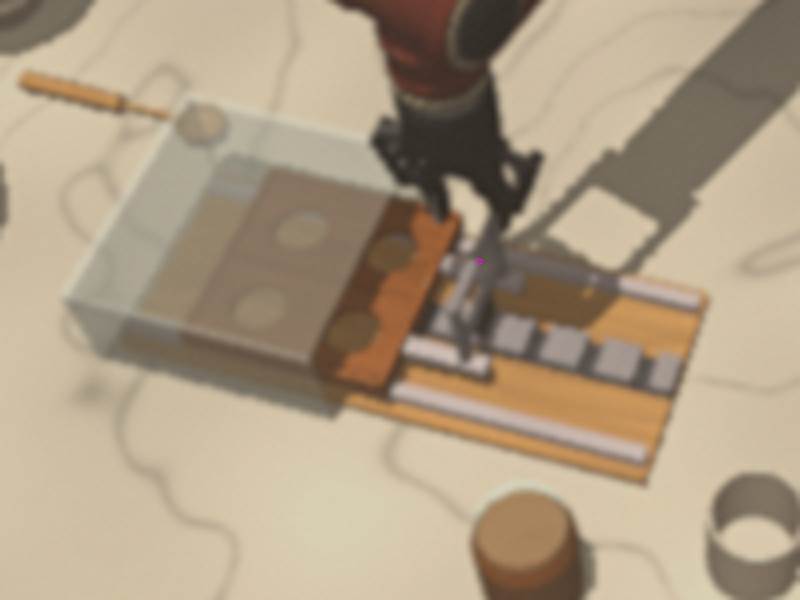

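View pics/k2.png

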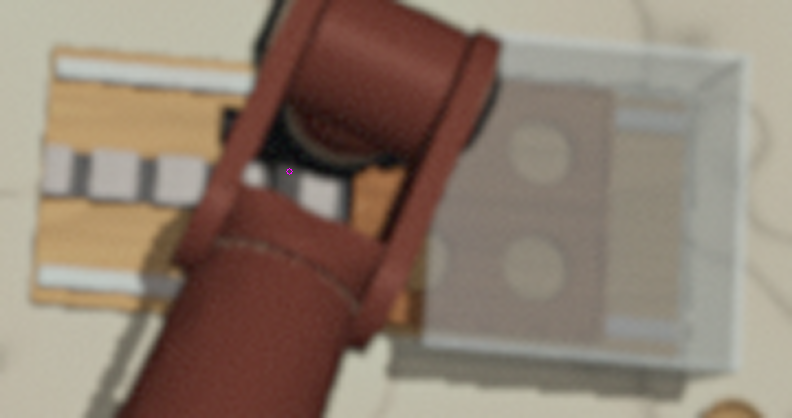

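Emit:
move_arm(moves=[[[3,-1,30],[0,0,0],0.5],[[3,-1,55],[0,0,0],0.5],[[3,-1,67],[0,0,0],0.5],[[3,-1,67],[0,0,0],0.5],[[3,-1,67],[0,0,0],0.0],[[3,-1,67],[0,0,0],0.0],[[3,-1,67],[0,0,0],0.0],[[3,-1,67],[0,0,0],0.0]])

```text
t: 2.68
ee_pos: [0.5901, -0.1874, 0.1352]
tcp_rot: [0.999, -0.036, 0.001, 0.001]
contact_force: [-2.0, -1.9, 5.8]
opening: 0.121
```

```bash
python3 -c "
from h import *
go(.5875,-.1854,.13,-.071)
s=snap('scene'); crop(s,140,160,140,105,5.7,'s3.png',[[.5875,-.1854,.124]])"
```

```text
t 2.67 pos [ 0.5901 -0.1874  0.1352] shift [-2.7 -1.8  5.2] turn [ 0.002 -0.003 -0.   ] F [-2.  -1.9  5.8] op 0.121
```

View pics/s3.png

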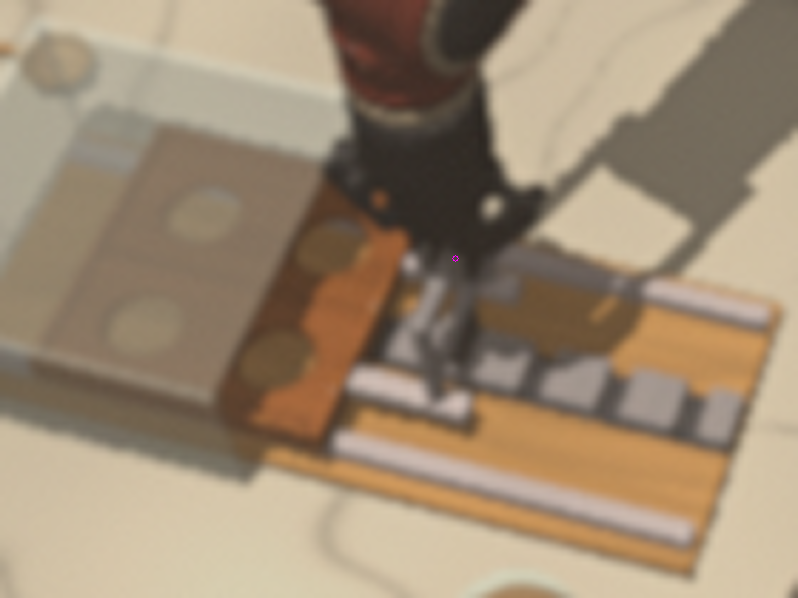

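Emit:
move_arm(moves=[[[0,0,-8],[0,0,0],0],[[0,0,-15],[0,0,0],0],[[0,0,-15],[0,0,0],0],[[0,0,-15],[0,0,0],0]])

```text
t: 3.22
ee_pos: [0.5899, -0.1867, 0.1469]
tcp_rot: [0.999, -0.036, 0.001, 0.0]
contact_force: [6.6, -2.6, -7.6]
opening: 0.12
```

Emit:
move_arm(moves=[[[0,-15,0],[0,0,0],0],[[0,-35,0],[0,0,0],0],[[0,-60,0],[0,0,0],0],[[0,-85,0],[0,0,0],0],[[0,-110,0],[0,0,0],0],[[0,-130,0],[0,0,0],0],[[0,-138,0],[0,0,0],0],[[0,-138,0],[0,0,0],0]])

```text
t: 4.22
ee_pos: [0.6004, -0.0478, 0.1473]
tcp_rot: [0.999, -0.035, 0.002, -0.001]
contact_force: [9.3, 0.6, -7.6]
opening: 0.124
```

```bash
python3 -c "
from h import *
go(.5875,-.1854,.13,-.071)
s=snap('scene'); crop(s,140,150,140,105,5.7,'s4.png')
s=snap('top'); crop(s,240,165,180,95,4.4,'k4.png')"
```

```text
t 4.22 pos [ 0.6004 -0.0478  0.1473] shift [ -3.3 138.2  17. ] turn [-0.002 -0.005  0.   ] F [ 9.3  0.6 -7.6] op 0.124
```

View pics/s4.png

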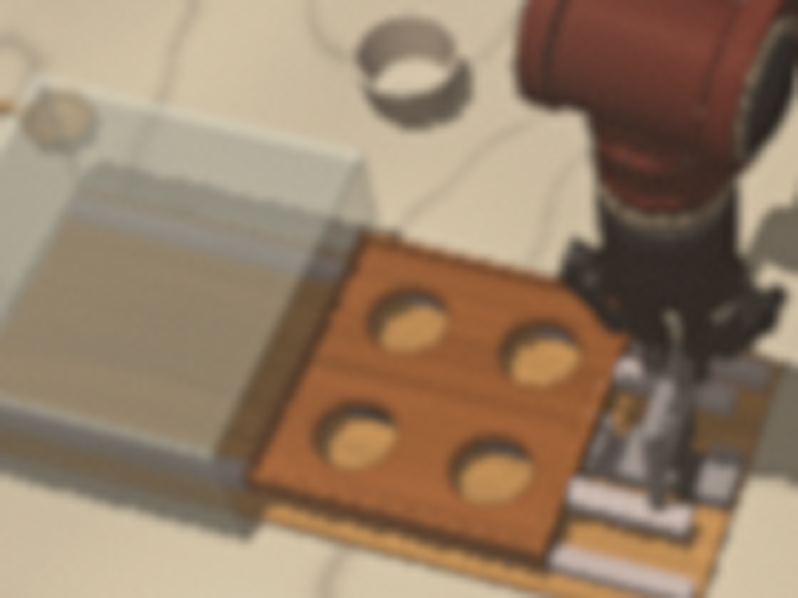

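View pics/k4.png

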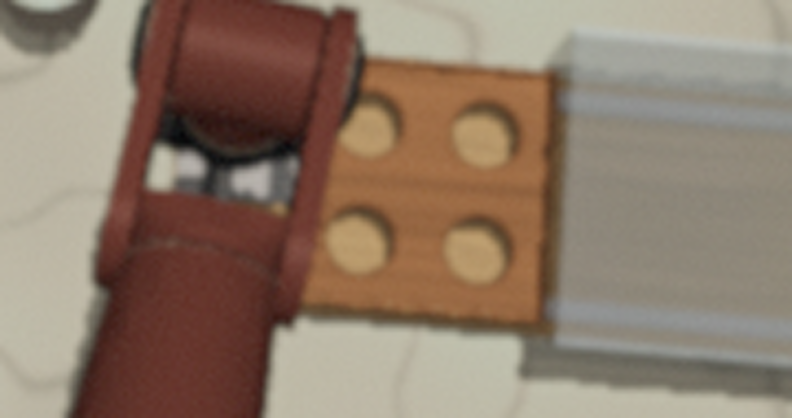

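```bash
python3 -c "
from h import *
s=snap('top'); p=[.57452,-.38762,-.07077]
c,sn=np.cos(p[2]),np.sin(p[2])
f=4.4
for a,b in((487,134),(370,125),(478,250),(360,241)):
    w=ray(s,(a+.5)/f-.5+240,(b+.5)/f-.5+165,.044); d=w[:2]-p[:2]
    print(w.round(4),(1000*np.array([c*d[0]+sn*d[1],-sn*d[0]+c*d[1]])).round(1))
s=snap('scene');f=5.7
for a,b in((410,322),(542,355),(356,436),(492,470)):
    w=ray(s,(a+.5)/f-.5+140,(b+.5)/f-.5+150,.044); d=w[:2]-p[:2]
    print(w.round(4),(1000*np.array([c*d[0]+sn*d[1],-sn*d[0]+c*d[1]])).round(1))
"
```

```text
[ 0.6317 -0.2458  0.044 ] [ 47.  145.5]
[ 0.6373 -0.1583  0.044 ] [ 46.4 233.2]
[ 0.5441 -0.238   0.044 ] [-40.9 147.1]
[ 0.5497 -0.1506  0.044 ] [-41.6 234.7]
[ 0.5479 -0.2364  0.044 ] [-37.2 149. ]
[ 0.5547 -0.1487  0.044 ] [-36.6 236.9]
[ 0.6351 -0.2439  0.044 ] [ 50.3 147.7]
[ 0.6411 -0.1565  0.044 ] [ 50.1 235.3]
```

Emit:
move_arm(moves=[[[0,0,6],[0,0,0],0],[[0,0,12],[0,0,0],0],[[0,0,14],[0,0,0],0.25],[[0,0,14],[0,0,0],0.25],[[0,0,14],[0,0,0],0.25]])

```text
t: 5.05
ee_pos: [0.5989, -0.0489, 0.1344]
tcp_rot: [0.999, -0.036, -0.0, -0.0]
contact_force: [0.4, -0.2, 0.5]
opening: 0.254
```

Emit:
move_arm(moves=[[[0,-2,0],[0,0,0],0.25],[[0,-4,0],[0,0,0],0.25],[[0,-5,0],[0,0,0],0.25],[[0,-6,0],[0,0,0],0.25],[[0,-7,0],[0,0,0],0.25],[[0,-8,0],[0,0,0],0.25],[[0,-9,0],[0,0,0],0.25],[[0,-9,0],[0,0,0],0.25]])

```text
t: 6.05
ee_pos: [0.5997, -0.0396, 0.1344]
tcp_rot: [0.999, -0.035, 0.0, -0.0]
contact_force: [0.5, -0.4, -0.2]
opening: 0.249
```

Emit:
move_arm(moves=[[[0,-1,0],[0,0,0],0.25],[[0,-2,0],[0,0,0],0.25],[[0,-3,0],[0,0,0],0.25],[[0,-3,0],[0,0,0],0.25]])

```text
t: 6.55
ee_pos: [0.5998, -0.0372, 0.1343]
tcp_rot: [0.999, -0.036, 0.0, 0.0]
contact_force: [0.2, -1.4, -1.4]
opening: 0.25
```

Emit:
move_arm(moves=[[[0,-1,0],[0,0,0],0.25],[[0,-2,0],[0,0,0],0.25],[[0,-3,0],[0,0,0],0.25],[[0,-3,0],[0,0,0],0.25]])

```text
t: 7.05
ee_pos: [0.6001, -0.034, 0.1343]
tcp_rot: [0.999, -0.036, 0.0, 0.0]
contact_force: [-0.2, -3.5, -0.9]
opening: 0.249
```

```bash
python3 -c "
from h import *
go(.5875,-.1854,.13,-.071)
s=snap('scene'); crop(s,140,150,140,105,5.7,'s5.png')"
```

```text
t 7.05 pos [ 0.6001 -0.034   0.1343] shift [ -1.8 151.9   4.3] turn [ 0. -0. -0.] F [-0.2 -3.5 -0.9] op 0.249
```

View pics/s5.png

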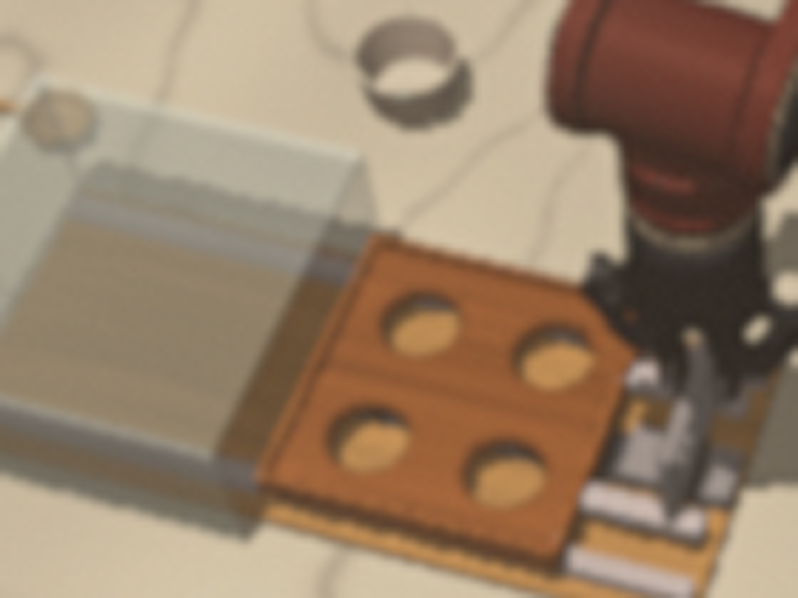

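Emit:
move_arm(moves=[[[0,-1,0],[0,0,0],0.25],[[0,-1,0],[0,0,0],0.25],[[0,-2,0],[0,0,0],0.25],[[0,-2,0],[0,0,0],0.25]])

```text
t: 7.6
ee_pos: [0.6001, -0.0333, 0.1343]
tcp_rot: [0.999, -0.036, -0.0, 0.002]
contact_force: [-0.3, -7.1, -0.3]
opening: 0.248
```

```bash
python3 -c "
from h import *
go(.5875,-.1854,.13,-.071)
s=snap('scene'); crop(s,140,150,140,105,5.7,'s6.png')"
```

```text
t 7.6 pos [ 0.6001 -0.0333  0.1343] shift [ -1.8 152.6   4.8] turn [ 0.003 -0.    -0.   ] F [-0.3 -7.1 -0.3] op 0.248
```

View pics/s6.png

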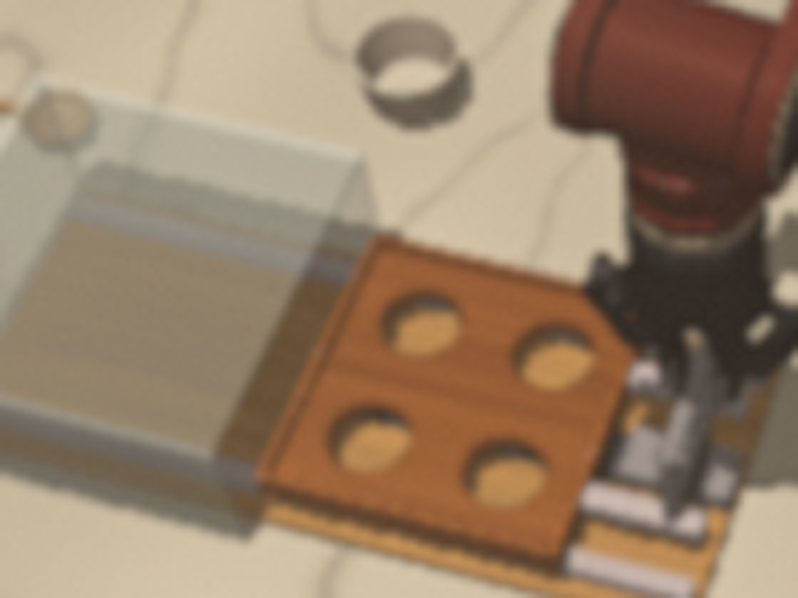

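Emit:
move_arm(moves=[[[0,3,0],[0,0,0],0.4],[[0,3,0],[0,0,0],0.4],[[0,3,-30],[0,0,0],0.4],[[0,3,-60],[0,0,0],0.4],[[0,3,-110],[0,0,0],0.4],[[0,3,-110],[0,0,0],0.4]], grip_force=25)

```text
t: 8.4
ee_pos: [0.6026, -0.0348, 0.2504]
tcp_rot: [0.999, -0.035, 0.005, 0.0]
contact_force: [0.4, -0.6, 0.3]
opening: 0.404
```

```bash
python3 -c "
from h import *
go(.580,.243,.245,.714)"
```

```text
t 8.4 pos [ 0.6026 -0.0348  0.2504] shift [ -42.2 -275.5    5. ] turn [ 0.004 -0.01  -0.785] F [ 0.4 -0.6  0.3] op 0.404
```

Emit:
move_arm(moves=[[[-42,-275,5],[0,0,-0.785],1],[[-42,-275,5],[0,0,-0.785],1],[[-42,-275,5],[0,0,-0.785],1],[[-42,-275,5],[0,0,-0.785],1],[[-42,-275,5],[0,0,-0.785],1],[[-42,-275,5],[0,0,-0.785],1]])

```text
t: 9.15
ee_pos: [0.5765, 0.2445, 0.2379]
tcp_rot: [0.936, 0.351, -0.001, -0.0]
contact_force: [0.9, -0.7, -1.1]
opening: 0.999
```

```bash
python3 -c "
from h import *
go(.585,.243,.042,.714)
s=snap('scene'); crop(s,140,150,140,105,5.7,'s7.png')
s=snap('top'); crop(s,240,165,140,95,5.7,'k7.png')"
```

```text
t 9.15 pos [0.5765 0.2445 0.2379] shift [  5.8   7.  195.9] turn [-0.002  0.002  0.003] F [ 0.9 -0.7 -1.1] op 0.999
```

View pics/s7.png

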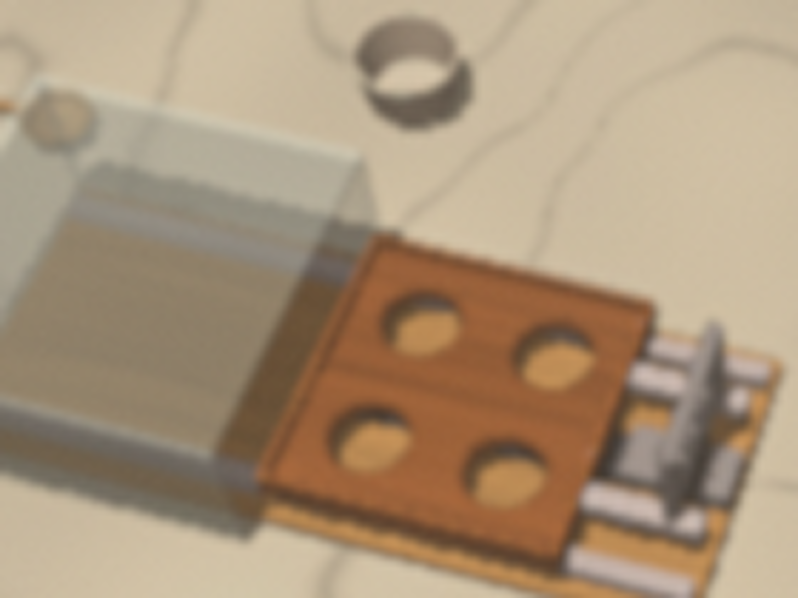

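View pics/k7.png

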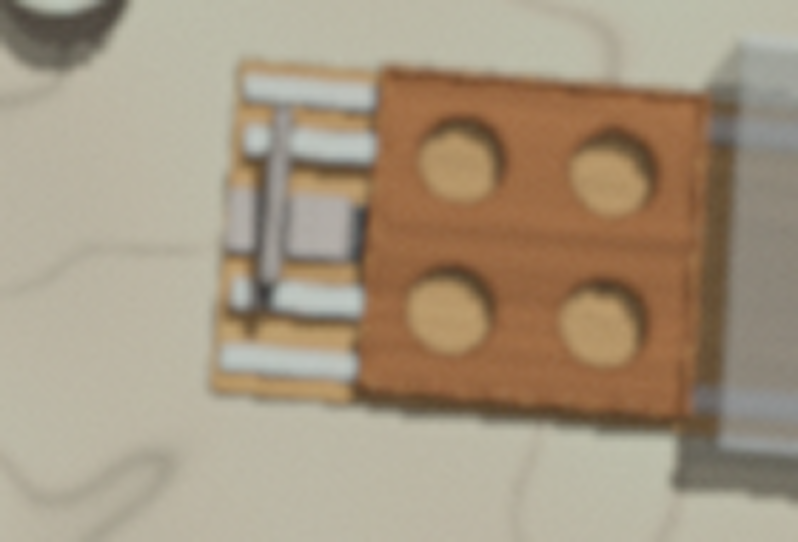

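```bash
cat > fit2.py <<'E'
from h import *
from scipy.optimize import least_squares
T=snap("top");S=snap("scene");f=5.7
PT=lambda a:(np.array(a)+.5)/f-.5+[240,165]
PS=lambda a:(np.array(a)+.5)/f-.5+[140,150]
X=np.array([[44,44,44],[44,-44,44],[-44,44,44],[-44,-44,44]])/1000.
t=PT([(462,160),(612,172),(450,311),(603,323)])
s=PS([(554,357),(422,324),(507,473),(370,440)])
def W(p,X):
    X=np.atleast_2d(X); c,sn=np.cos(p[2]),np.sin(p[2])
    return np.c_[p[0]+c*X[:,0]-sn*X[:,1],p[1]+sn*X[:,0]+c*X[:,1],X[:,2]]
for nm,obs in(("top",[(T,t)]),("scene",[(S,s)]),("both",[(T,t),(S,s)])):
    r=least_squares(lambda p:np.concatenate([(proj(c,W(p,X))-o).ravel() for c,o in obs]),[.6,-.2,-.07])
    print(nm,r.x.round(4),r.fun.round(2)); p=r.x
    print(" pockets 3,2,1,0",W(p,X)[:,:2].round(4).tolist())
    for z in(.110,.124):
        h=[[.0,.15,z],[.045,.15,z],[-.045,.15,z]]
        print(z,"top",((proj(T,W(p,h))-[240,165]+.5)*f-.5).round(0).tolist(),"scene",((proj(S,W(p,h))-[140,150]+.5)*f-.5).round(0).tolist())
E
python3 fit2.py
```

```text
top [ 0.5915 -0.1882 -0.0709] [-0.25 -0.03  0.11  0.11  0.02 -0.11  0.11  0.03]
 pockets 3,2,1,0 [[0.6385, -0.1474], [0.6322, -0.2352], [0.5507, -0.1412], [0.5445, -0.229]]
0.11 top [[275.0, 197.0], [282.0, 117.0], [269.0, 278.0]] scene [[694.0, 392.0], [671.0, 456.0], [716.0, 331.0]]
0.124 top [[276.0, 192.0], [282.0, 112.0], [269.0, 274.0]] scene [[694.0, 379.0], [670.0, 444.0], [716.0, 317.0]]
scene [ 0.5922 -0.1889  0.978 ] [  1.75   6.62   5.54  27.53  -6.15 -28.58  -1.4   -8.42]
 pockets 3,2,1,0 [[0.5803, -0.1278], [0.6532, -0.177], [0.5311, -0.2008], [0.6041, -0.25]]
0.11 top [[396.0, 443.0], [327.0, 396.0], [465.0, 490.0]] scene [[638.0, 194.0], [688.0, 236.0], [590.0, 153.0]]
0.124 top [[398.0, 440.0], [329.0, 393.0], [468.0, 488.0]] scene [[637.0, 180.0], [687.0, 222.0], [588.0, 139.0]]
both [ 0.5916 -0.1882  0.0427] [ -1.78   1.37  -1.39  -1.47   1.55   1.4    1.65  -1.49  -6.33  18.73
  -8.02  20.91   7.49 -22.63   7.5  -20.23]
 pockets 3,2,1,0 [[0.6337, -0.1424], [0.6375, -0.2303], [0.5458, -0.1461], [0.5496, -0.2341]]
0.11 top [[274.0, 228.0], [272.0, 147.0], [277.0, 309.0]] scene [[701.0, 369.0], [687.0, 433.0], [715.0, 306.0]]
0.124 top [[275.0, 223.0], [272.0, 142.0], [278.0, 305.0]] scene [[700.0, 356.0], [686.0, 421.0], [714.0, 293.0]]
```

```bash
sed -i 's/s=PS.*/s=PS([(507,473),(370,440),(554,357),(422,324)])/' fit2.py; python3 fit2.py
```

```text
top [ 0.5915 -0.1882 -0.0709] [-0.25 -0.03  0.11  0.11  0.02 -0.11  0.11  0.03]
 pockets 3,2,1,0 [[0.6385, -0.1474], [0.6322, -0.2352], [0.5507, -0.1412], [0.5445, -0.229]]
0.11 top [[275.0, 197.0], [282.0, 117.0], [269.0, 278.0]] scene [[694.0, 392.0], [671.0, 456.0], [716.0, 331.0]]
0.124 top [[276.0, 192.0], [282.0, 112.0], [269.0, 274.0]] scene [[694.0, 379.0], [670.0, 444.0], [716.0, 317.0]]
scene [ 0.595  -0.1878 -0.0689] [-0.01  0.15  0.01 -0.07  0.06 -0.12 -0.06  0.04]
 pockets 3,2,1,0 [[0.6419, -0.147], [0.6358, -0.2348], [0.5541, -0.1409], [0.548, -0.2287]]
0.11 top [[274.0, 192.0], [281.0, 112.0], [268.0, 272.0]] scene [[694.0, 397.0], [671.0, 461.0], [716.0, 335.0]]
0.124 top [[275.0, 187.0], [282.0, 106.0], [269.0, 268.0]] scene [[693.0, 384.0], [670.0, 449.0], [715.0, 322.0]]
both [ 0.5929 -0.1882 -0.07  ] [-0.27 -0.44  0.09 -0.32  0.03 -0.52  0.11 -0.4   0.04 -0.38  0.09 -0.61
  0.13 -0.6   0.04 -0.46]
 pockets 3,2,1,0 [[0.6398, -0.1474], [0.6337, -0.2351], [0.552, -0.1412], [0.5459, -0.229]]
0.11 top [[275.0, 195.0], [281.0, 115.0], [269.0, 276.0]] scene [[694.0, 394.0], [671.0, 458.0], [716.0, 332.0]]
0.124 top [[276.0, 190.0], [282.0, 110.0], [269.0, 272.0]] scene [[693.0, 381.0], [670.0, 446.0], [716.0, 319.0]]
```

```bash
cat >> h.py <<'E'
def toms(n,name=None,box=None):
    s=snap(n); im=s["image"]; hsv=cv2.cvtColor(im,cv2.COLOR_RGB2HSV)
    m=(((hsv[...,0]<5)|(hsv[...,0]>172))&(hsv[...,1]>185)&(hsv[...,2]>100)).astype(np.uint8)
    m=cv2.morphologyEx(m,cv2.MORPH_CLOSE,np.ones((7,7),np.uint8))
    k,l,st,c=cv2.connectedComponentsWithStats(m)
    for i in range(1,k):
        if 60<st[i,4]<900: print(n,st[i],ray(s,*c[i],0.032).round(4))
    if name: crop(s,*box,name)
E
python3 -c "
from h import *
toms('top','b8.png',(140,160,120,100,5.5)); toms('scene','sb8.png',(300,170,120,100,5.5))
go(.5865,.243,.042,.714)"
```

```text
top [210 235   7  14  67] [0.4753 0.1992 0.032 ]
scene [366 232  17  16 202] [0.5572 0.3459 0.032 ]
scene [336 235  16  13 121] [0.591  0.2468 0.032 ]
t 9.55 pos [0.5779 0.2414 0.2393] shift [  7.6   4.4 197.3] turn [-0.    -0.    -0.002] F [-0.7 -0.3 -0.4] op 0.998
```

View pics/sb8.png

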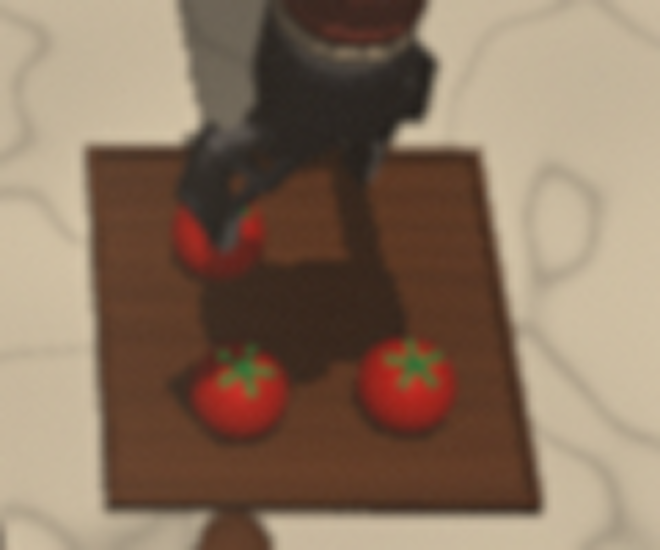

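Emit:
move_arm(moves=[[[7,3,60],[0,0,0],1],[[7,3,110],[0,0,0],1],[[7,3,150],[0,0,0],1],[[7,3,150],[0,0,0],1]])

```text
t: 10.05
ee_pos: [0.5821, 0.2432, 0.085]
tcp_rot: [0.937, 0.349, -0.004, -0.0]
contact_force: [-0.4, 0.2, 0.0]
opening: 1.002
```

```bash
python3 -c "
from h import *
go(.586,.243,.042,.714)
toms('scene','sb9.png',(300,170,120,100,5.5))"
```

```text
t 10.05 pos [0.5821 0.2432 0.085 ] shift [ 3.2  2.9 42.9] turn [-0.004  0.008 -0.001] F [-0.4  0.2  0. ] op 1.002
scene [366 232  17  16 182] [0.559  0.3486 0.032 ]
scene [338 241  13   7  66] [0.5977 0.2485 0.032 ]
```

View pics/sb9.png

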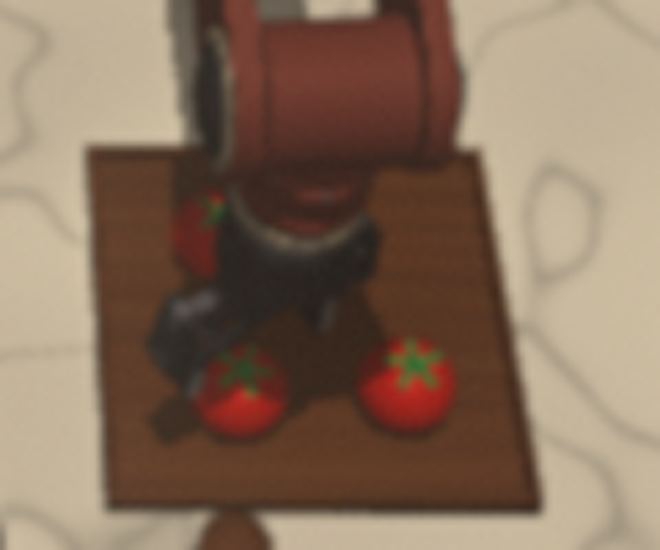

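Emit:
move_arm(moves=[[[3,3,15],[0,0,0],1],[[3,4,30],[0,0,0],1],[[3,4,43],[0,0,0],1],[[3,4,43],[0,0,0],1]])

```text
t: 10.6
ee_pos: [0.5886, 0.2432, 0.0445]
tcp_rot: [0.937, 0.349, -0.002, -0.0]
contact_force: [0.2, 0.3, -1.4]
opening: 0.997
```

```bash
python3 -c "
from h import *
go(.586,.243,.042,.714)
toms('scene','sb10.png',(300,170,120,100,5.5))"
```

```text
t 10.6 pos [0.5886 0.2432 0.0445] shift [-2.1 -1.5  2.5] turn [-0.001  0.003 -0.   ] F [ 0.2  0.3 -1.4] op 0.997
scene [367 232  16  16 173] [0.5583 0.3496 0.032 ]
```

View pics/sb10.png

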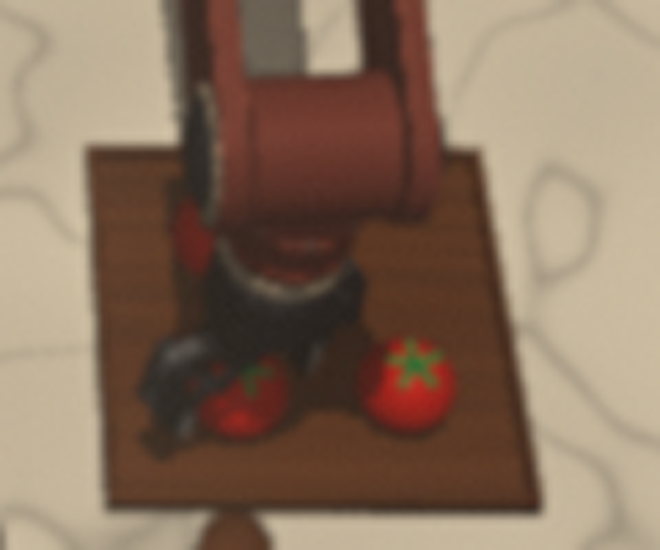

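Straddling well; close, then lift.

Emit:
move_arm(moves=[[[0,0,2],[0,0,0],0.5],[[0,0,2],[0,0,0],0.5],[[0,0,2],[0,0,0],0.5],[[0,0,2],[0,0,0],0.5],[[0,0,2],[0,0,0],0.5],[[0,0,2],[0,0,0],0.5]], grip_force=25)

```text
t: 11.4
ee_pos: [0.5904, 0.2438, 0.0452]
tcp_rot: [0.937, 0.349, 0.001, -0.0]
contact_force: [-0.9, 1.0, 5.3]
opening: 0.706
```

Emit:
move_arm(moves=[[[0,0,-10],[0,0,0],0.5],[[0,0,-30],[0,0,0],0.5],[[0,0,-70],[0,0,0],0.5],[[0,0,-120],[0,0,0],0.5],[[0,0,-170],[0,0,0],0.5],[[0,0,-190],[0,0,0],0.5],[[0,0,-190],[0,0,0],0.5]])

```text
t: 12.28
ee_pos: [0.5904, 0.2437, 0.2361]
tcp_rot: [0.937, 0.349, 0.002, 0.0]
contact_force: [0.3, -0.2, -2.3]
opening: 0.702
```

```bash
python3 -c "
from h import *
go(.6405,-.147,.236,.714)
toms('scene','sb11.png',(270,110,140,120,5))"
```

```text
t 12.28 pos [0.5904 0.2437 0.2361] shift [-2.179e+02  3.281e+02 -1.000e-01] turn [ 0.001 -0.003 -0.   ] F [ 0.3 -0.2 -2.3] op 0.702
scene [366 234  17  14 138] [0.565  0.3468 0.032 ]
```

View pics/sb11.png

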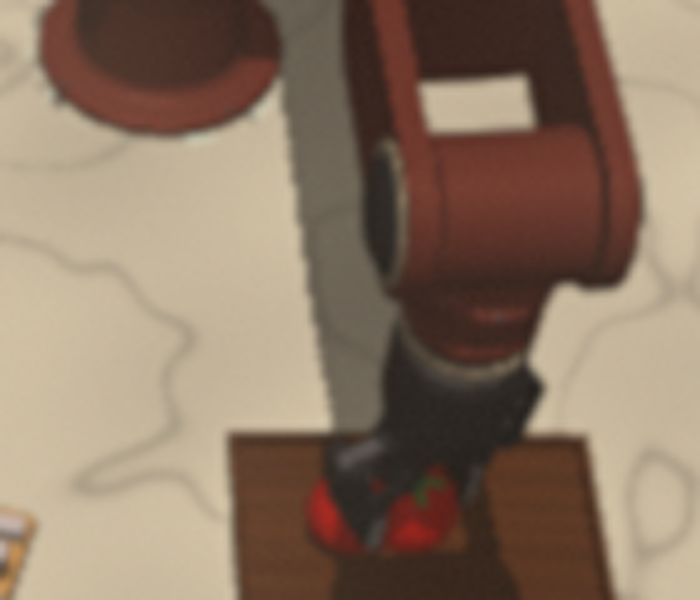

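Emit:
move_arm(moves=[[[-30,45,0],[0,0,0],0.5],[[-65,98,0],[0,0,0],0.5],[[-98,150,0],[0,0,0],0.5],[[-131,200,0],[0,0,0],0.5],[[-164,250,0],[0,0,0],0.5],[[-195,297,0],[0,0,0],0.5],[[-215,328,0],[0,0,0],0.5],[[-215,328,0],[0,0,0],0.5]])

```text
t: 13.32
ee_pos: [0.6405, -0.1474, 0.23]
tcp_rot: [0.938, 0.348, -0.003, -0.002]
contact_force: [-0.5, 1.0, -2.6]
opening: 0.704
```

```bash
python3 -c "
from h import *
go(.6425,-.145,.1,.714)
toms('scene','sb12.png',(170,150,140,120,5))"
```

```text
t 13.32 pos [ 0.6405 -0.1474  0.23  ] shift [3.5e+00 1.0e-01 1.3e+02] turn [-0.005  0.003 -0.004] F [-0.5  1.  -2.6] op 0.704
scene [333 208  14  11  98] [0.4752 0.2178 0.032 ]
scene [366 232  16  16 168] [0.5606 0.3452 0.032 ]
```

View pics/sb12.png

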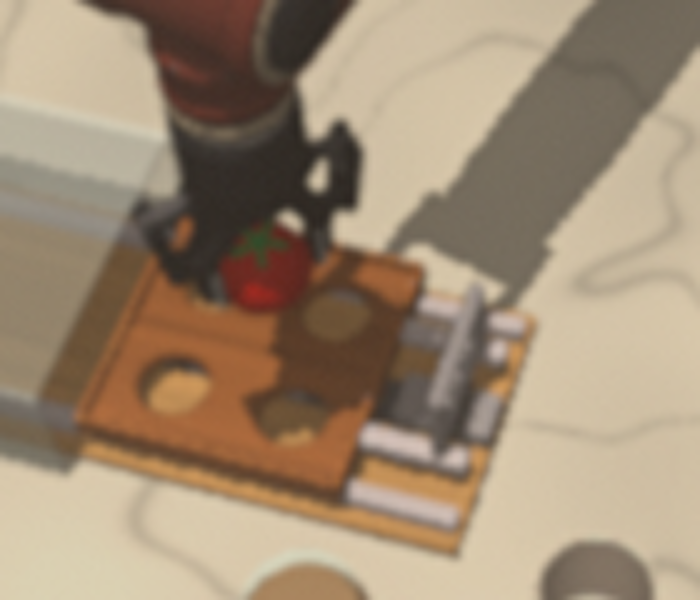

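```bash
python3 -c "
from h import *
s=snap('scene')
for z in (.212,.218,.222): print(ray(s,170+265.5/5-.5,150+266.5/5-.5,z))
go(.6425,-.145,.09,.714)"
```

```text
[ 0.63341872 -0.15163747  0.212     ]
[ 0.63725713 -0.14985684  0.218     ]
[ 0.63981607 -0.14866976  0.222     ]
t 13.43 pos [ 0.6408 -0.1448  0.2309] shift [  1.5   2.  140.9] turn [-0.005  0.002 -0.001] F [ 0.3  1.1 -1.5] op 0.701
```

Emit:
move_arm(moves=[[[4,0,50],[0,0,0],0.5],[[4,0,95],[0,0,0],0.5],[[4,0,130],[0,0,0],0.5],[[4,0,138],[0,0,0],0.5],[[4,0,138],[0,0,0],0.5]])

```text
t: 14.05
ee_pos: [0.6449, -0.1416, 0.0961]
tcp_rot: [0.937, 0.35, -0.0, -0.0]
contact_force: [0.1, -0.1, -1.1]
opening: 0.701
```

```bash
python3 -c "
from h import *
go(.6445,-.1435,.076,.714)
toms('scene','sb13.png',(170,150,140,120,5))"
```

```text
t 14.05 pos [ 0.6449 -0.1416  0.0961] shift [-1.6  1.2 20.1] turn [-0.001  0.     0.001] F [ 0.1 -0.1 -1.1] op 0.701
scene [333 208  14  11  93] [0.4754 0.2174 0.032 ]
scene [366 232  17  15 168] [0.5607 0.3456 0.032 ]
```

View pics/sb13.png

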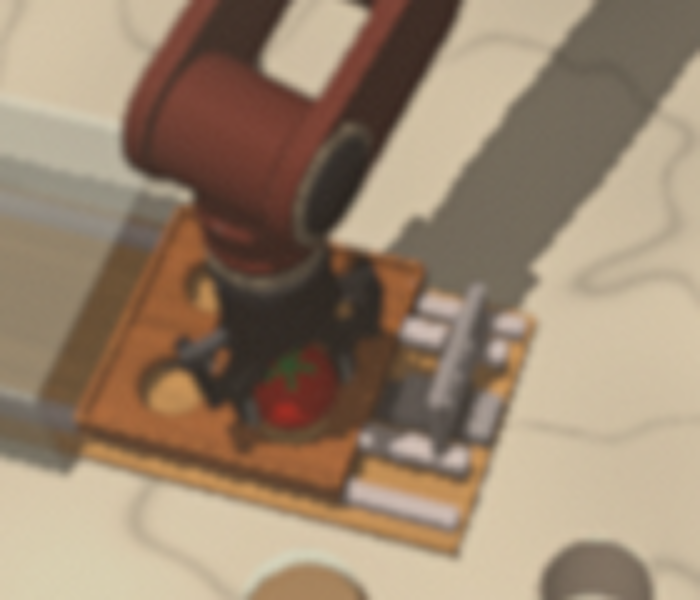

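```bash
python3 -c "
from h import *
s=snap('scene')
for z in (.078,.081,.085): print(ray(s,170+296.5/5-.5,150+387.5/5-.5,z))
print(proj(s,[[.6419,-.147,.081]])*5-[170*5,150*5])"
```

```text
[ 0.63862847 -0.14353533  0.078     ]
[ 0.64030945 -0.14277042  0.081     ]
[ 0.64255076 -0.14175055  0.085     ]
[[287.27253284 385.87109628]]
```

Emit:
move_arm(moves=[[[-1,2,4],[0,0,0],0.5],[[-1,2,8],[0,0,0],0.5],[[-1,2,12],[0,0,0],0.5],[[-1,2,15],[0,0,0],0.5],[[-1,2,17],[0,0,0],0.5],[[-1,2,18],[0,0,0],0.5],[[-1,2,18],[0,0,0],0.5]])

```text
t: 15.02
ee_pos: [0.6456, -0.1447, 0.0782]
tcp_rot: [0.937, 0.349, -0.0, -0.0]
contact_force: [-0.0, -0.8, -0.9]
opening: 0.706
```

```bash
python3 -c "
from h import *
go(.6435,-.1435,.076,.714)
toms('scene','sb14.png',(170,150,140,120,5))"
```

```text
t 15.03 pos [ 0.6456 -0.1447  0.0782] shift [-0.8 -2.3  2.2] turn [-0.  0. -0.] F [-0.  -0.8 -0.9] op 0.706
scene [333 207  14  12 102] [0.4756 0.2174 0.032 ]
scene [366 232  17  15 170] [0.5606 0.3455 0.032 ]
```

View pics/sb14.png

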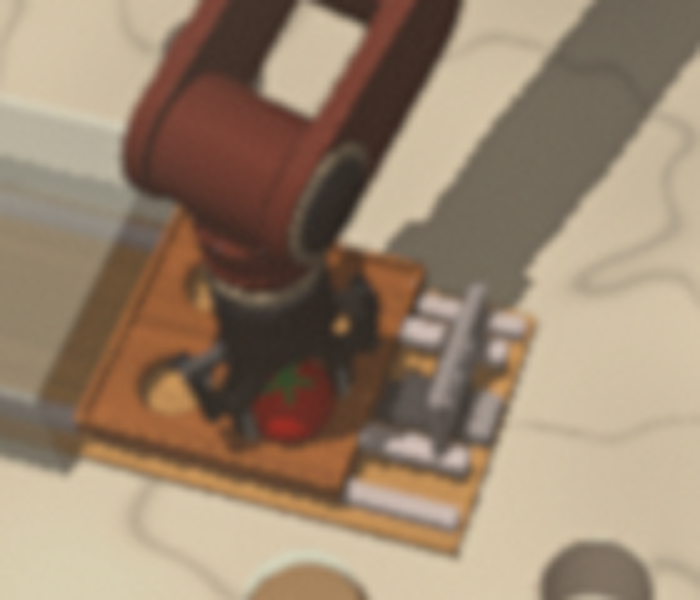

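Emit:
move_arm(moves=[[[0,-1,1],[0,0,0],0.5],[[0,-1,2],[0,0,0],0.5],[[0,-1,3],[0,0,0],0.5],[[0,-1,3],[0,0,0],0.5]])

```text
t: 15.58
ee_pos: [0.6449, -0.1442, 0.0759]
tcp_rot: [0.937, 0.349, -0.0, 0.0]
contact_force: [-2.1, -1.3, 3.6]
opening: 0.703
```

Emit:
move_arm(moves=[[[0,0,0],[0,0,0],0.8],[[0,0,0],[0,0,0],0.9],[[0,0,0],[0,0,0],1.0],[[0,0,-5],[0,0,0],1.0],[[0,0,-20],[0,0,0],1.0],[[0,0,-60],[0,0,0],1.0],[[0,0,-120],[0,0,0],1.0],[[0,0,-160],[0,0,0],1.0]])

```text
t: 16.58
ee_pos: [0.646, -0.1442, 0.2405]
tcp_rot: [0.937, 0.349, 0.002, 0.002]
contact_force: [0.3, -1.0, 0.3]
opening: 0.999
```

```bash
python3 -c "
from h import *
go(.559,.3455,.236,.714)
toms('top')
toms('scene','sb15.png',(170,150,140,120,5))"
```

```text
t 16.57 pos [ 0.646  -0.1442  0.2405] shift [ 254.9 -427.1    3.2] turn [ 0.005 -0.003 -0.   ] F [ 0.3 -1.   0.3] op 0.999
top [160 207  19  17 186] [0.5577 0.3441 0.032 ]
top [199 234  19  18 205] [0.4699 0.2172 0.032 ]
scene [333 208  14  11  95] [0.4756 0.2174 0.032 ]
scene [222 227  13   9  81] [ 0.6316 -0.1531  0.032 ]
scene [366 232  16  15 166] [0.5603 0.3452 0.032 ]
```

View pics/sb15.png

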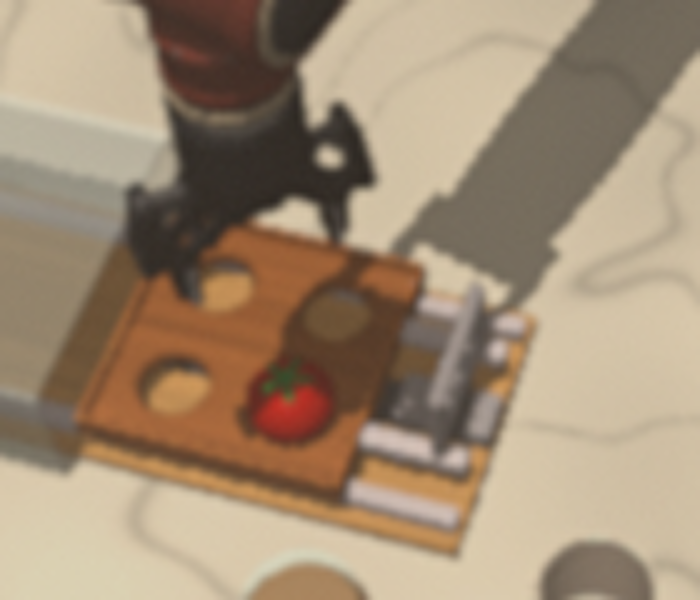

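Emit:
move_arm(moves=[[[255,-427,3],[0,0,0],1],[[255,-427,3],[0,0,0],1],[[255,-427,3],[0,0,0],1],[[255,-427,3],[0,0,0],1],[[255,-427,3],[0,0,0],1],[[255,-427,3],[0,0,0],1],[[255,-427,3],[0,0,0],1],[[255,-427,3],[0,0,0],1]])

```text
t: 17.68
ee_pos: [0.5573, 0.3478, 0.2327]
tcp_rot: [0.937, 0.349, 0.0, 0.0]
contact_force: [0.8, -0.2, 0.2]
opening: 1.001
```

```bash
python3 -c "
from h import *
s=snap('scene'); print(proj(s,[[.6419,-.147,.060]])*5-[170*5,150*5])
go(.559,.345,.07,.714)"
```

```text
[[290.29975392 401.77372712]]
t 17.73 pos [0.5551 0.3542 0.2325] shift [ -3.5  10.3 162.4] turn [-0.005 -0.003  0.005] F [-3.1  2.   0.6] op 0.999
```

Emit:
move_arm(moves=[[[0,0,0],[0,0,0],1],[[0,0,50],[0,0,0],1],[[0,0,100],[0,0,0],1],[[0,0,145],[0,0,0],1],[[0,0,145],[0,0,0],1],[[0,0,145],[0,0,0],1]])

```text
t: 18.48
ee_pos: [0.5596, 0.3454, 0.0895]
tcp_rot: [0.937, 0.349, 0.001, -0.0]
contact_force: [-0.7, 0.5, 0.3]
opening: 1.001
```

```bash
python3 -c "
from h import *
go(.559,.345,.042,.714)
toms('scene','sb16.png',(300,170,120,100,5.5))"
```

```text
t 18.48 pos [0.5596 0.3454 0.0895] shift [-0.9 -0.1 47.5] turn [ 0.001 -0.003 -0.001] F [-0.7  0.5  0.3] op 1.001
scene [332 207  16  12 117] [0.4751 0.2183 0.032 ]
scene [220 225  15  11  96] [ 0.6298 -0.1586  0.032 ]
scene [369 240  13   8  75] [0.5731 0.352  0.032 ]
```

View pics/sb16.png

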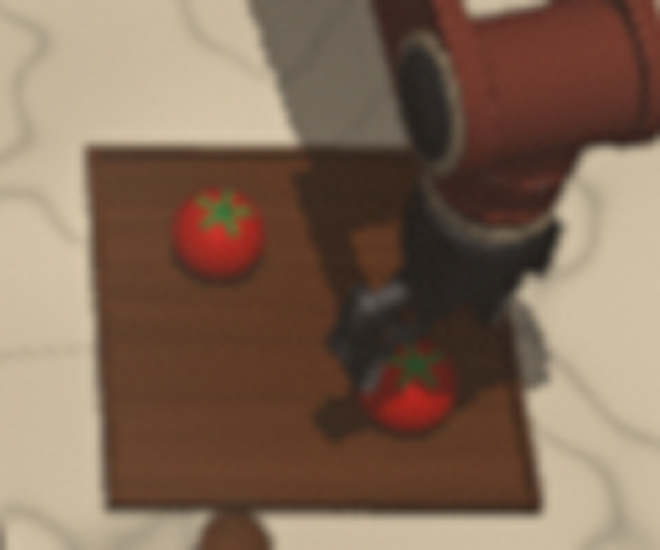

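Emit:
move_arm(moves=[[[-1,0,16],[0,0,0],1],[[-1,0,32],[0,0,0],1],[[-1,0,45],[0,0,0],1],[[-1,0,45],[0,0,0],1],[[-1,0,45],[0,0,0],1]])

```text
t: 19.15
ee_pos: [0.5575, 0.3452, 0.0423]
tcp_rot: [0.937, 0.349, 0.0, -0.0]
contact_force: [1.2, -0.3, 0.2]
opening: 0.996
```

Emit:
move_arm(moves=[[[0,0,0],[0,0,0],0.5],[[0,0,0],[0,0,0],0.5],[[0,0,0],[0,0,0],0.5],[[0,0,0],[0,0,0],0.5],[[0,0,0],[0,0,0],0.5],[[0,0,0],[0,0,0],0.5]])

```text
t: 19.9
ee_pos: [0.558, 0.3455, 0.0433]
tcp_rot: [0.937, 0.349, 0.001, -0.0]
contact_force: [-1.6, 0.6, 5.6]
opening: 0.709
```

Emit:
move_arm(moves=[[[0,0,-10],[0,0,0],0.5],[[0,0,-30],[0,0,0],0.5],[[0,0,-70],[0,0,0],0.5],[[0,0,-120],[0,0,0],0.5],[[0,0,-170],[0,0,0],0.5],[[0,0,-190],[0,0,0],0.5],[[0,0,-190],[0,0,0],0.5]])

```text
t: 20.78
ee_pos: [0.558, 0.3454, 0.2341]
tcp_rot: [0.937, 0.349, 0.002, -0.0]
contact_force: [-1.2, 0.1, -1.6]
opening: 0.702
```

```bash
python3 -c "
from h import *
go(.553,-.141,.236,.714)
toms('scene','sb17.png',(300,130,120,120,5))
toms('top')"
```

```text
t 20.77 pos [0.558  0.3454 0.2341] shift [-322.2  364.4   -2.6] turn [ 0.001 -0.003 -0.   ] F [-1.2  0.1 -1.6] op 0.702
scene [333 208  15  11 108] [0.4755 0.2188 0.032 ]
scene [382 210  13   8  76] [0.4395 0.3895 0.032 ]
scene [220 225  15  11  93] [ 0.6295 -0.1596  0.032 ]
top [313 183  17  17 153] [ 0.6436 -0.1488  0.032 ]
top [199 234  18  18 203] [0.47   0.2176 0.032 ]
```

View pics/sb17.png

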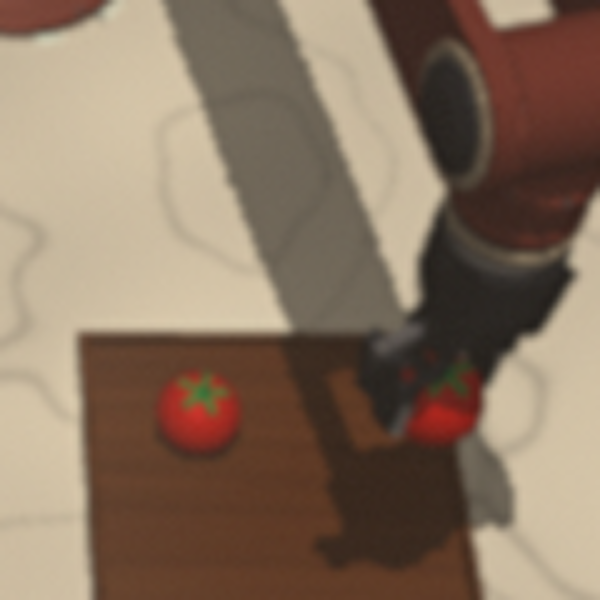

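Emit:
move_arm(moves=[[[-30,34,0],[0,0,0],0.5],[[-70,79,0],[0,0,0],0.5],[[-110,124,0],[0,0,0],0.5],[[-150,170,0],[0,0,0],0.5],[[-190,215,0],[0,0,0],0.5],[[-230,260,0],[0,0,0],0.5],[[-270,305,0],[0,0,0],0.5],[[-300,340,0],[0,0,0],0.5]])

```text
t: 21.88
ee_pos: [0.5514, -0.1102, 0.2287]
tcp_rot: [0.937, 0.349, -0.002, -0.002]
contact_force: [0.9, 0.7, -1.5]
opening: 0.701
```

Emit:
move_arm(moves=[[[-21,24,0],[0,0,0],0.5],[[-21,24,0],[0,0,0],0.5],[[-21,24,50],[0,0,0],0.5],[[-21,24,95],[0,0,0],0.5],[[-21,24,130],[0,0,0],0.5],[[-21,24,138],[0,0,0],0.5],[[-21,24,138],[0,0,0],0.5]])

```text
t: 22.75
ee_pos: [0.5527, -0.1394, 0.0937]
tcp_rot: [0.937, 0.35, -0.001, -0.001]
contact_force: [0.4, 0.4, -0.7]
opening: 0.697
```

```bash
python3 -c "
from h import *
o=go(.553,-.141,.076,.714)
z=manip.observe()['ee_pos'][2]-.0133
s=snap('scene'); crop(s,170,150,140,120,5,'sb18.png',[[.5541,-.1409,z]])"
```

```text
t 22.75 pos [ 0.5527 -0.1394  0.0937] shift [-0.8  1.4 17.7] turn [-0.002  0.001  0.   ] F [ 0.4  0.4 -0.7] op 0.697
```

View pics/sb18.png

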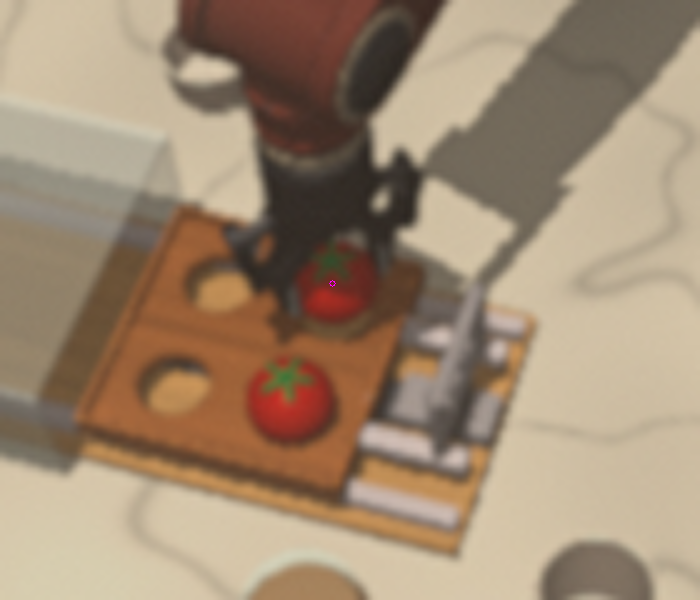

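Emit:
move_arm(moves=[[[0,1,5],[0,0,0],0.5],[[0,1,10],[0,0,0],0.5],[[0,1,13],[0,0,0],0.5],[[0,1,15],[0,0,0],0.5],[[0,1,17],[0,0,0],0.5],[[0,1,18],[0,0,0],0.5],[[0,1,18],[0,0,0],0.5]])

```text
t: 23.68
ee_pos: [0.5537, -0.1409, 0.0762]
tcp_rot: [0.937, 0.349, -0.0, -0.0]
contact_force: [-0.3, -0.8, -1.1]
opening: 0.704
```

Emit:
move_arm(moves=[[[0,0,1],[0,0,0],0.5],[[0,0,2],[0,0,0],0.5],[[0,0,2],[0,0,0],0.5]])

```text
t: 24.05
ee_pos: [0.5539, -0.1412, 0.075]
tcp_rot: [0.937, 0.349, -0.0, 0.0]
contact_force: [-3.4, -0.7, 3.9]
opening: 0.705
```

Contact felt; release and rise.

Emit:
move_arm(moves=[[[0,0,0],[0,0,0],0.8],[[0,0,0],[0,0,0],0.9],[[0,0,0],[0,0,0],1.0],[[0,0,-5],[0,0,0],1.0],[[0,0,-20],[0,0,0],1.0],[[0,0,-60],[0,0,0],1.0],[[0,0,-120],[0,0,0],1.0],[[0,0,-160],[0,0,0],1.0]])

```text
t: 25.05
ee_pos: [0.5546, -0.1413, 0.2391]
tcp_rot: [0.937, 0.349, 0.002, 0.002]
contact_force: [1.0, 0.1, 0.2]
opening: 1.001
```

```bash
python3 -c "
from h import *
go(.473,.2175,.236,.714)
toms('top')
toms('scene','sb19.png',(170,150,240,120,3.3))"
```

```text
t 25.05 pos [ 0.5546 -0.1413  0.2391] shift [ 173.2 -324.6    2.1] turn [ 0.005 -0.002 -0.   ] F [1.  0.1 0.2] op 1.001
top [199 234  19  18 205] [0.4702 0.2171 0.032 ]
scene [230 206  13   9  79] [ 0.5412 -0.1472  0.032 ]
scene [333 208  14  11  94] [0.4757 0.2173 0.032 ]
scene [220 223  15  13 108] [ 0.6283 -0.1577  0.032 ]
```

View pics/sb19.png

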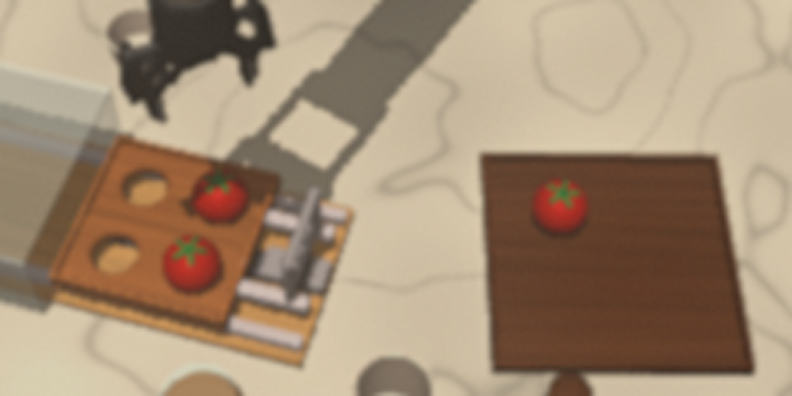

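Emit:
move_arm(moves=[[[173,-325,0],[0,0,0],1],[[173,-325,0],[0,0,0],1],[[173,-325,0],[0,0,0],1],[[173,-325,0],[0,0,0],1],[[173,-325,0],[0,0,0],1],[[173,-325,0],[0,0,0],1],[[173,-325,0],[0,0,0],1],[[173,-325,0],[0,0,0],1]])

```text
t: 26.15
ee_pos: [0.4716, 0.2177, 0.2344]
tcp_rot: [0.937, 0.35, -0.0, 0.0]
contact_force: [0.8, -0.2, -0.5]
opening: 1.0
```

Emit:
move_arm(moves=[[[0,0,50],[0,0,0],1],[[0,0,100],[0,0,0],1],[[0,0,145],[0,0,0],1],[[0,0,145],[0,0,0],1],[[0,0,145],[0,0,0],1]])

```text
t: 26.78
ee_pos: [0.4732, 0.2174, 0.0912]
tcp_rot: [0.937, 0.349, 0.001, 0.0]
contact_force: [0.3, 0.2, 0.8]
opening: 0.997
```

```bash
python3 -c "
from h import *
go(.4725,.217,.043,.714)
toms('scene','sb20.png',(300,150,120,120,5))"
```

```text
t 26.77 pos [0.4732 0.2174 0.0912] shift [-0.9 -0.2 48.2] turn [ 0.001 -0.002 -0.002] F [0.3 0.2 0.8] op 0.997
scene [229 205  14  10  82] [ 0.5386 -0.1521  0.032 ]
scene [220 225  15  11  99] [ 0.6292 -0.1579  0.032 ]
```

View pics/sb20.png

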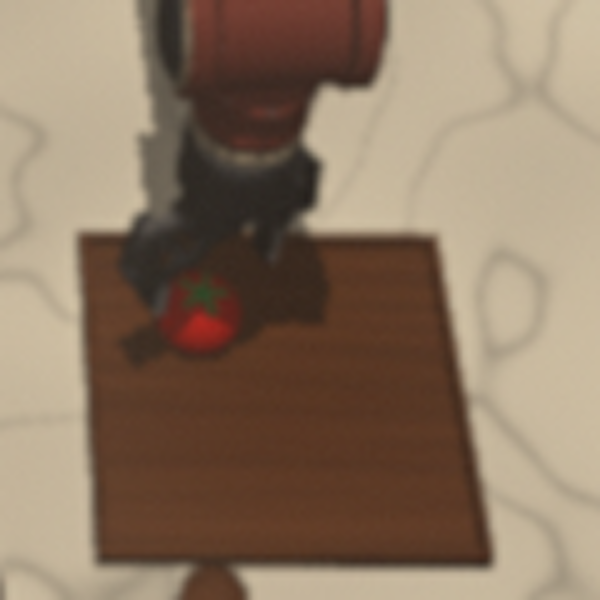

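Emit:
move_arm(moves=[[[-1,0,16],[0,0,0],1],[[-1,0,32],[0,0,0],1],[[-1,0,47],[0,0,0],1],[[-1,0,47],[0,0,0],1],[[-1,0,47],[0,0,0],1]])

```text
t: 27.45
ee_pos: [0.471, 0.2174, 0.0422]
tcp_rot: [0.937, 0.349, -0.0, -0.0]
contact_force: [1.4, 0.7, -0.7]
opening: 0.997
```

Emit:
move_arm(moves=[[[0,0,0],[0,0,0],0.5],[[0,0,0],[0,0,0],0.5],[[0,0,0],[0,0,0],0.5],[[0,0,0],[0,0,0],0.5],[[0,0,0],[0,0,0],0.5],[[0,0,0],[0,0,0],0.5]])

```text
t: 28.2
ee_pos: [0.4716, 0.2176, 0.0433]
tcp_rot: [0.937, 0.349, 0.001, -0.0]
contact_force: [-2.3, -0.6, 5.4]
opening: 0.704
```

Emit:
move_arm(moves=[[[0,0,-10],[0,0,0],0.5],[[0,0,-30],[0,0,0],0.5],[[0,0,-70],[0,0,0],0.5],[[0,0,-120],[0,0,0],0.5],[[0,0,-170],[0,0,0],0.5],[[0,0,-190],[0,0,0],0.5],[[0,0,-190],[0,0,0],0.5]])

```text
t: 29.08
ee_pos: [0.4714, 0.2175, 0.2332]
tcp_rot: [0.937, 0.349, 0.001, 0.0]
contact_force: [0.1, 1.5, -1.3]
opening: 0.703
```

```bash
python3 -c "
from h import *
go(.635,-.235,.236,.714)
toms('scene','sb21.png',(170,90,240,180,3.3))
toms('top')"
```

```text
t 29.07 pos [0.4714 0.2175 0.2332] shift [-172.6  449.1   -2.7] turn [ 0.001 -0.002 -0.   ] F [ 0.1  1.5 -1.3] op 0.703
scene [229 206  14   9  79] [ 0.5381 -0.1518  0.032 ]
scene [220 225  15  11  98] [ 0.6295 -0.1585  0.032 ]
top [313 183  17  17 153] [ 0.6445 -0.1497  0.032 ]
top [311 210  17  17 168] [ 0.5573 -0.1438  0.032 ]
```

View pics/sb21.png

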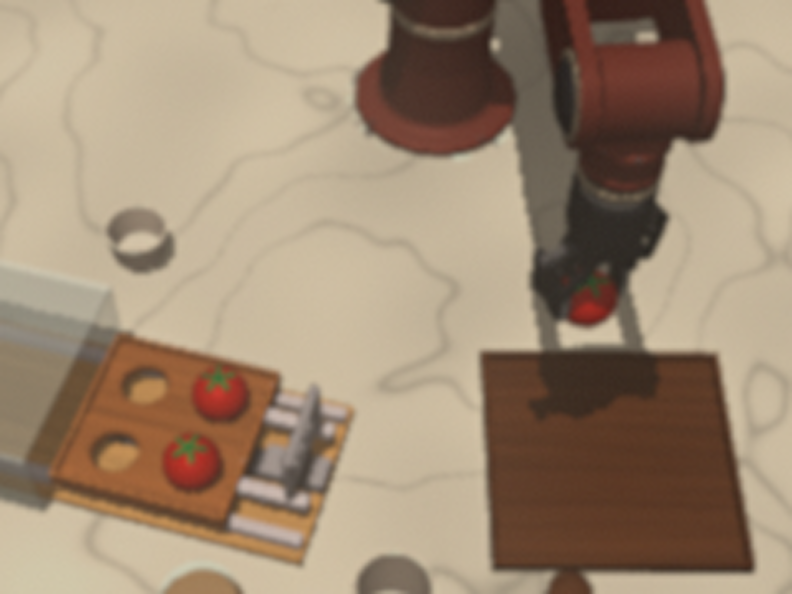

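Emit:
move_arm(moves=[[[-15,40,0],[0,0,0],0.5],[[-36,95,0],[0,0,0],0.5],[[-57,150,0],[0,0,0],0.5],[[-78,205,0],[0,0,0],0.5],[[-99,260,0],[0,0,0],0.5],[[-120,315,0],[0,0,0],0.5],[[-141,370,0],[0,0,0],0.5],[[-160,415,0],[0,0,0],0.5]])

```text
t: 30.18
ee_pos: [0.6208, -0.2028, 0.2281]
tcp_rot: [0.937, 0.349, -0.002, -0.002]
contact_force: [-0.4, 0.5, -1.6]
opening: 0.7
```

Emit:
move_arm(moves=[[[-12,34,0],[0,0,0],0.5],[[-12,34,0],[0,0,0],0.5],[[-12,34,50],[0,0,0],0.5],[[-12,34,95],[0,0,0],0.5],[[-12,34,130],[0,0,0],0.5],[[-12,34,138],[0,0,0],0.5],[[-12,34,138],[0,0,0],0.5]])

```text
t: 31.05
ee_pos: [0.6344, -0.2338, 0.0935]
tcp_rot: [0.937, 0.35, -0.001, -0.001]
contact_force: [0.1, 0.2, -1.2]
opening: 0.704
```

```bash
python3 -c "
from h import *
o=go(.635,-.235,.076,.714)
z=manip.observe()['ee_pos'][2]-.0133
s=snap('scene'); crop(s,150,150,140,120,5,'sb22.png',[[.6358,-.2348,z]])"
```

```text
t 31.05 pos [ 0.6344 -0.2338  0.0935] shift [-0.3  1.4 17.5] turn [-0.002  0.001  0.   ] F [ 0.1  0.2 -1.2] op 0.704
```

View pics/sb22.png

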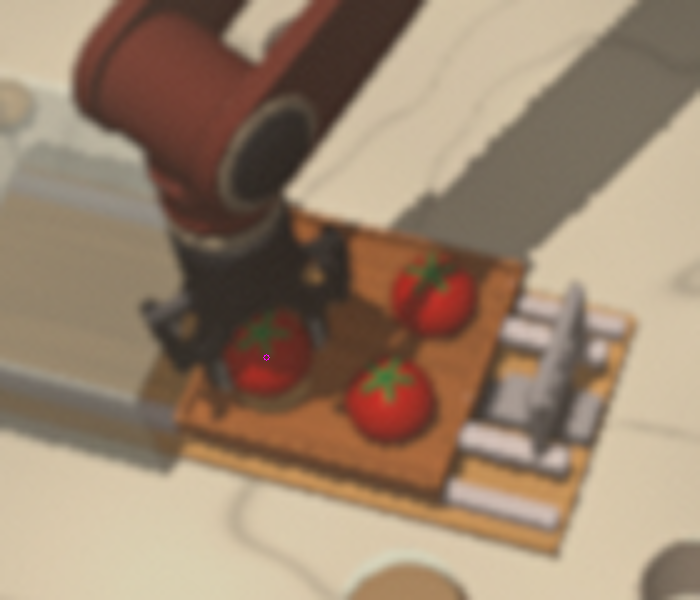

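Emit:
move_arm(moves=[[[0,1,5],[0,0,0],0.5],[[0,1,10],[0,0,0],0.5],[[0,1,13],[0,0,0],0.5],[[0,1,15],[0,0,0],0.5],[[0,1,17],[0,0,0],0.5],[[0,1,18],[0,0,0],0.5],[[0,1,18],[0,0,0],0.5]])

```text
t: 31.98
ee_pos: [0.6355, -0.2354, 0.0762]
tcp_rot: [0.937, 0.349, -0.0, -0.0]
contact_force: [-0.3, -1.0, -1.4]
opening: 0.703
```

Emit:
move_arm(moves=[[[0,0,1],[0,0,0],0.5],[[0,0,2],[0,0,0],0.5],[[0,0,2],[0,0,0],0.5]])

```text
t: 32.35
ee_pos: [0.6357, -0.2354, 0.0746]
tcp_rot: [0.937, 0.349, 0.0, 0.0]
contact_force: [-0.8, 0.3, 0.2]
opening: 0.702
```

Emit:
move_arm(moves=[[[0,0,1],[0,0,0],0.5],[[0,0,1],[0,0,0],0.5]])

```text
t: 32.6
ee_pos: [0.6357, -0.2355, 0.0743]
tcp_rot: [0.937, 0.349, 0.0, 0.0]
contact_force: [-3.6, 0.3, 4.9]
opening: 0.707
```

Emit:
move_arm(moves=[[[0,0,0],[0,0,0],0.8],[[0,0,0],[0,0,0],0.85],[[0,0,0],[0,0,0],0.9],[[0,0,-5],[0,0,0],0.9],[[0,0,-20],[0,0,0],0.9],[[0,0,-60],[0,0,0],0.9],[[0,0,-120],[0,0,0],0.9],[[0,0,-160],[0,0,0],0.9]])

```text
t: 33.6
ee_pos: [0.6365, -0.2359, 0.2386]
tcp_rot: [0.937, 0.349, 0.002, 0.002]
contact_force: [-0.0, -1.0, 0.4]
opening: 0.899
```

```bash
python3 -c "
from h import *
go(.604,-.036,.235,-.071)
s=snap('scene'); crop(s,150,150,140,120,5,'sb23.png')"
```

```text
t 33.6 pos [ 0.6365 -0.2359  0.2386] shift [ 106.3 -172.4    3. ] turn [ 0.004 -0.004  0.785] F [-0.  -1.   0.4] op 0.899
```

View pics/sb23.png

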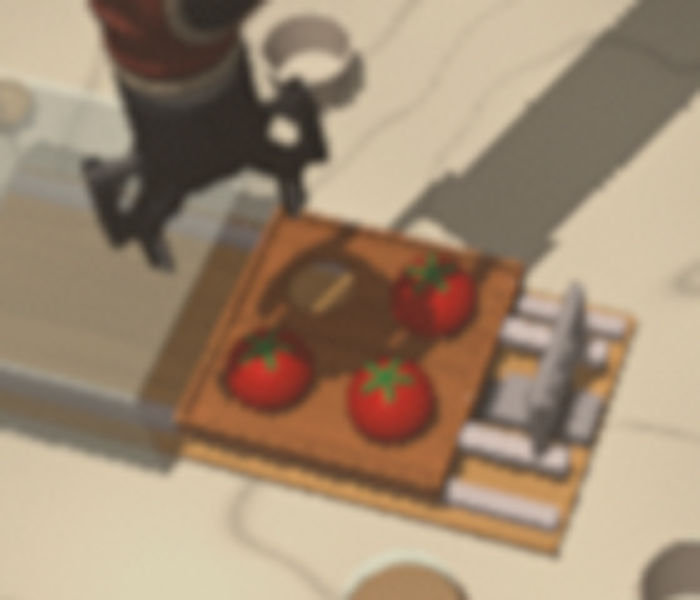

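Emit:
move_arm(moves=[[[106,-170,3],[0,0,0.785],0.4],[[106,-170,3],[0,0,0.785],0.4],[[106,-170,3],[0,0,0.785],0.4],[[106,-170,3],[0,0,0.785],0.4],[[106,-170,3],[0,0,0.785],0.4],[[106,-170,3],[0,0,0.785],0.4],[[106,-170,3],[0,0,0.785],0.4]])

```text
t: 34.52
ee_pos: [0.6045, -0.0378, 0.2309]
tcp_rot: [0.999, -0.035, 0.0, 0.0]
contact_force: [0.8, 0.5, -0.7]
opening: 0.399
```

```bash
python3 -c "
from h import *
go(.6035,-.0386,.120,-.071)
s=snap('top'); crop(s,240,160,140,100,5.5,'k24.png',[[.6385,-.1474,.06],[.6322,-.2352,.06],[.5507,-.1412,.06]])
s=snap('scene'); crop(s,150,150,140,120,5,'sb24.png',[[.6419,-.147,.06],[.6358,-.2348,.06],[.5541,-.1409,.06]])"
```

```text
t 34.52 pos [ 0.6045 -0.0378  0.2309] shift [ -1.    0.9 110.9] turn [ 0.    -0.001 -0.   ] F [ 0.8  0.5 -0.7] op 0.399
```

View pics/k24.png

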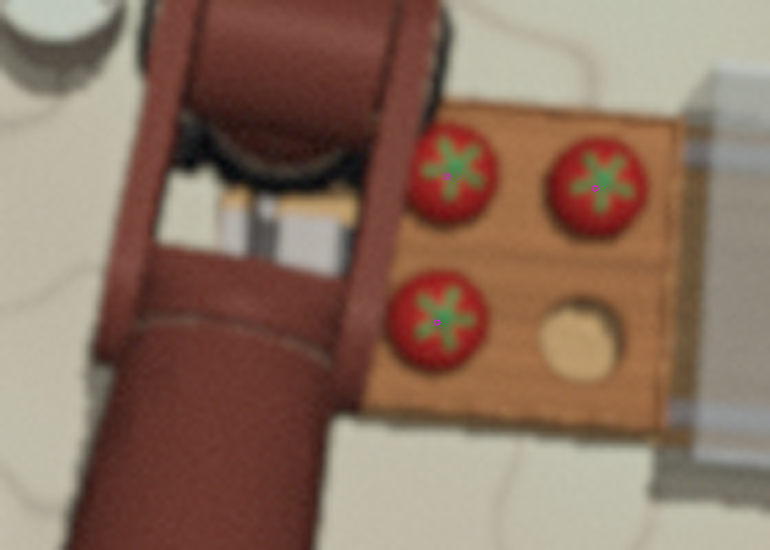

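View pics/sb24.png

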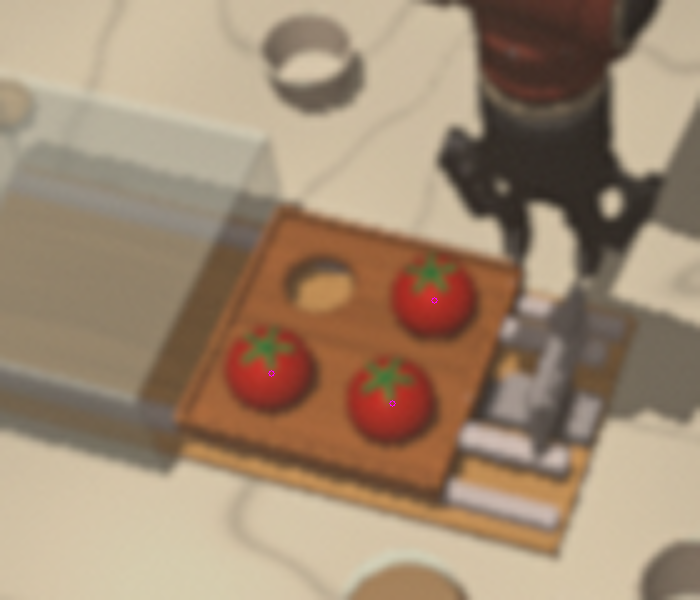

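Emit:
move_arm(moves=[[[-1,1,40],[0,0,0],0.4],[[-1,1,75],[0,0,0],0.4],[[-1,1,100],[0,0,0],0.4],[[-1,1,112],[0,0,0],0.4],[[-1,1,112],[0,0,0],0.4]], grip_force=45)

```text
t: 35.25
ee_pos: [0.603, -0.0386, 0.1177]
tcp_rot: [0.999, -0.036, -0.001, -0.0]
contact_force: [0.2, -0.3, -0.1]
opening: 0.397
```

Emit:
move_arm(moves=[[[0,0,0],[0,0,0],0],[[0,0,0],[0,0,0],0],[[0,0,0],[0,0,0],0],[[0,0,0],[0,0,0],0],[[0,0,0],[0,0,0],0]])

```text
t: 35.88
ee_pos: [0.6044, -0.0388, 0.12]
tcp_rot: [0.999, -0.036, 0.001, 0.0]
contact_force: [-0.7, -1.0, 6.2]
opening: 0.122
```

Emit:
move_arm(moves=[[[0,0,-6],[0,0,0],0],[[0,0,-12],[0,0,0],0],[[0,0,-18],[0,0,0],0],[[0,0,-24],[0,0,0],0],[[0,0,-24],[0,0,0],0],[[0,0,-24],[0,0,0],0]])

```text
t: 36.62
ee_pos: [0.6041, -0.0388, 0.1411]
tcp_rot: [0.999, -0.036, 0.002, 0.0]
contact_force: [7.5, -2.1, -6.4]
opening: 0.115
```

Emit:
move_arm(moves=[[[0,3,0],[0,0,0],0],[[0,8,0],[0,0,0],0],[[0,16,0],[0,0,0],0],[[0,26,0],[0,0,0],0],[[0,36,0],[0,0,0],0],[[0,46,0],[0,0,0],0],[[0,54,0],[0,0,0],0],[[0,60,0],[0,0,0],0]])

```text
t: 37.62
ee_pos: [0.5997, -0.0972, 0.1406]
tcp_rot: [0.999, -0.036, 0.001, -0.002]
contact_force: [8.5, 2.6, -7.9]
opening: 0.118
```

```bash
python3 -c "
from h import *
go(.6035,-.0386,.120,-.071)
s=snap('scene'); crop(s,130,150,140,120,5,'sb25.png')"
```

```text
t 37.62 pos [ 0.5997 -0.0972  0.1406] shift [ -0.4 -58.7  20.8] turn [-0.003 -0.002 -0.   ] F [ 8.5  2.6 -7.9] op 0.118
```

View pics/sb25.png

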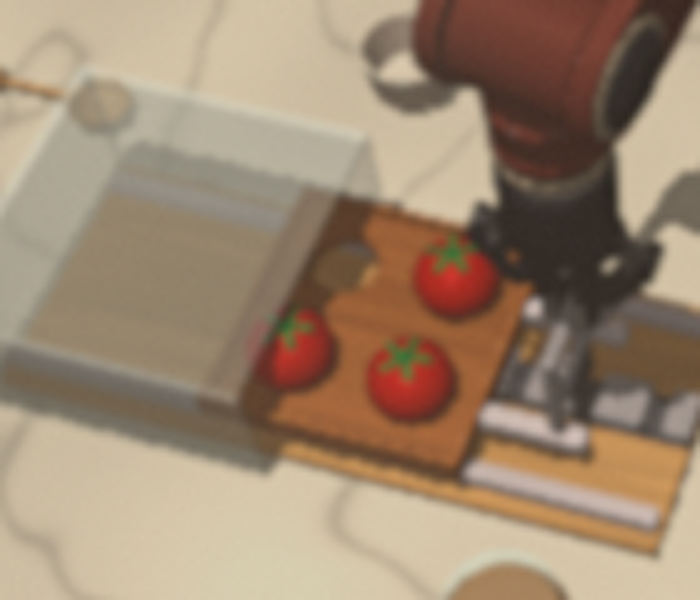

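Emit:
move_arm(moves=[[[0,5,0],[0,0,0],0],[[0,12,0],[0,0,0],0],[[0,21,0],[0,0,0],0],[[0,31,0],[0,0,0],0],[[0,41,0],[0,0,0],0],[[0,51,0],[0,0,0],0],[[0,59,0],[0,0,0],0],[[0,65,0],[0,0,0],0]])

```text
t: 38.67
ee_pos: [0.5948, -0.1618, 0.1403]
tcp_rot: [0.999, -0.036, 0.001, -0.002]
contact_force: [7.8, 2.8, -8.3]
opening: 0.121
```

Emit:
move_arm(moves=[[[0,5,0],[0,0,0],0],[[0,12,0],[0,0,0],0],[[0,21,0],[0,0,0],0],[[0,31,0],[0,0,0],0],[[0,41,0],[0,0,0],0],[[0,51,0],[0,0,0],0],[[0,58,0],[0,0,0],0],[[0,62,0],[0,0,0],0]])

```text
t: 39.67
ee_pos: [0.5901, -0.2234, 0.1399]
tcp_rot: [0.999, -0.036, 0.0, -0.002]
contact_force: [5.9, 3.4, -7.2]
opening: 0.119
```

```bash
python3 -c "
from h import *
go(.6035,-.0386,.120,-.071)
d=manip.observe()['ee_pos']-np.array([.6041,-.0388,0]); print(d, .2-np.hypot(d[0],d[1]))
s=snap('scene'); crop(s,100,140,140,120,5,'sb26.png')"
```

```text
t 39.67 pos [ 0.5901 -0.2234  0.1399] shift [   0.2 -185.2   20.7] turn [-0.004 -0.    -0.   ] F [ 5.9  3.4 -7.2] op 0.119
[-0.01395812 -0.18458192  0.13992292] 0.014891077565163058
```

View pics/sb26.png

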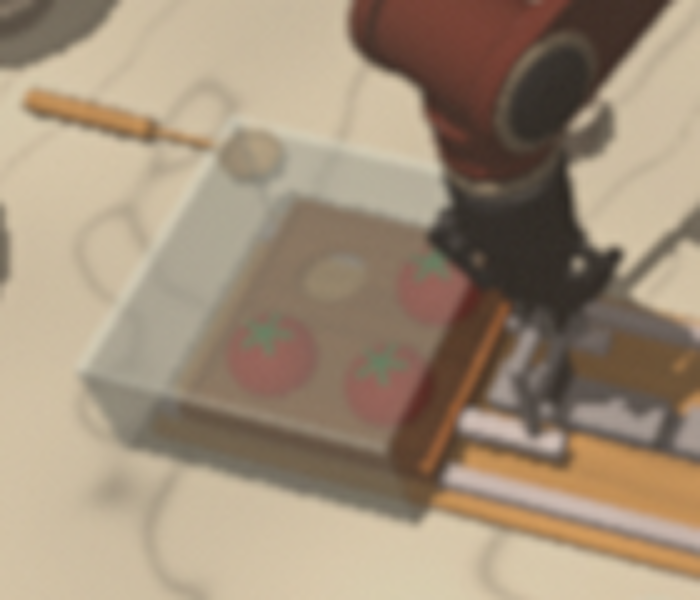

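Emit:
move_arm(moves=[[[0,3,0],[0,0,0],0],[[0,5,0],[0,0,0],0],[[0,5,5],[0,0,0],0],[[0,5,9],[0,0,0],0],[[0,5,9],[0,0,0],0.25],[[0,5,9],[0,0,0],0.25],[[0,5,9],[0,0,0],0.25]])

```text
t: 40.6
ee_pos: [0.5894, -0.23, 0.1331]
tcp_rot: [0.999, -0.036, -0.0, -0.0]
contact_force: [0.3, -0.3, 0.4]
opening: 0.248
```

Emit:
move_arm(moves=[[[0,2,0],[0,0,0],0.25],[[0,4,0],[0,0,0],0.25],[[0,5,0],[0,0,0],0.25],[[0,6,0],[0,0,0],0.25],[[0,7,0],[0,0,0],0.25],[[0,8,0],[0,0,0],0.25],[[0,9,0],[0,0,0],0.25],[[0,9,0],[0,0,0],0.25]])

```text
t: 41.6
ee_pos: [0.5889, -0.2398, 0.1333]
tcp_rot: [0.999, -0.036, -0.0, 0.001]
contact_force: [-0.5, 0.7, 0.0]
opening: 0.255
```

```bash
python3 -c "
from h import *
d=manip.observe()['ee_pos']-np.array([.6041,-.0388,0]); print(d, .2-np.hypot(d[0],d[1]))
s=snap('scene'); crop(s,100,140,140,120,5,'sb27.png')"
```

```text
[-0.01517705 -0.20099323  0.13331634] -0.0015654297777437376
```

View pics/sb27.png

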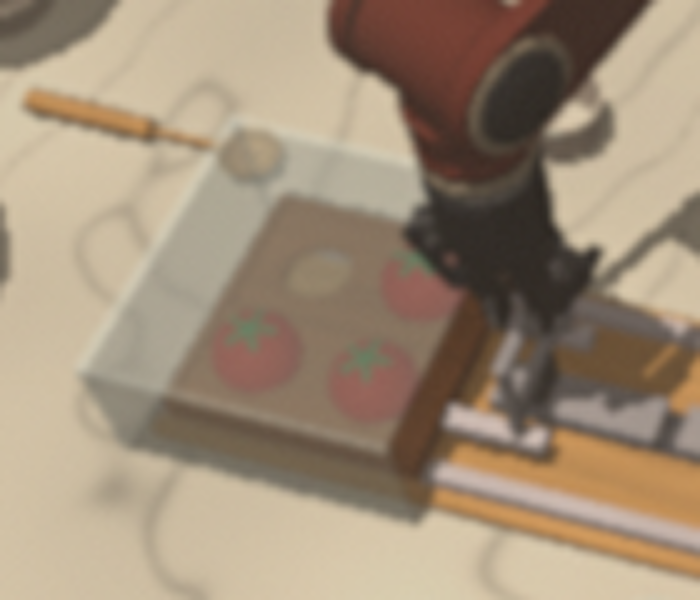

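Emit:
move_arm(moves=[[[0,1,0],[0,0,0],0.25],[[0,2,0],[0,0,0],0.25],[[0,2,0],[0,0,0],0.25]])

```text
t: 42.02
ee_pos: [0.5889, -0.2412, 0.1335]
tcp_rot: [0.999, -0.036, 0.0, 0.0]
contact_force: [0.7, 0.1, 0.0]
opening: 0.249
```

Emit:
move_arm(moves=[[[0,1,0],[0,0,0],0.25],[[0,2,0],[0,0,0],0.25],[[0,2,0],[0,0,0],0.25]])

```text
t: 42.4
ee_pos: [0.5887, -0.243, 0.1333]
tcp_rot: [0.999, -0.036, 0.0, 0.0]
contact_force: [0.0, 0.9, 0.4]
opening: 0.245
```

Emit:
move_arm(moves=[[[0,1,0],[0,0,0],0.25],[[0,2,0],[0,0,0],0.25],[[0,2,0],[0,0,0],0.25]])

```text
t: 42.78
ee_pos: [0.5886, -0.2444, 0.1333]
tcp_rot: [0.999, -0.036, -0.0, -0.001]
contact_force: [0.4, 3.6, 0.6]
opening: 0.247
```

```bash
python3 -c "
from h import *
d=manip.observe()['ee_pos']-np.array([.6041,-.0388,0]); print(d, .2-np.hypot(d[0],d[1]))
s=snap('scene'); crop(s,130,170,100,80,7.5,'sb28.png')"
```

```text
[-0.01548861 -0.20564077  0.13327134] -0.006223238258662694
```

View pics/sb28.png

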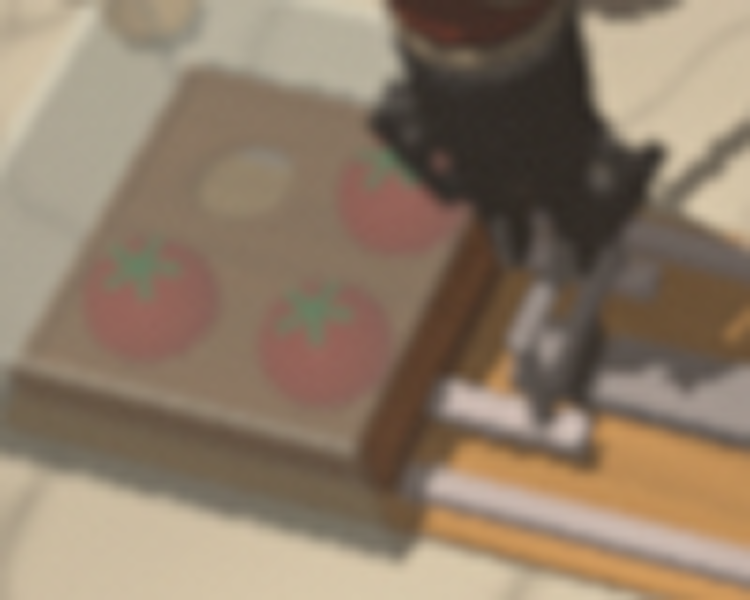

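Emit:
move_arm(moves=[[[0,1,0],[0,0,0],0.25],[[0,1,0],[0,0,0],0.25],[[0,1,0],[0,0,0],0.25]])

```text
t: 43.2
ee_pos: [0.5885, -0.2459, 0.1333]
tcp_rot: [0.999, -0.036, -0.0, -0.0]
contact_force: [0.8, 3.0, 1.0]
opening: 0.248
```

Emit:
move_arm(moves=[[[0,1,0],[0,0,0],0.25],[[0,1,0],[0,0,0],0.25],[[0,1,0],[0,0,0],0.25]])

```text
t: 43.58
ee_pos: [0.5884, -0.247, 0.1333]
tcp_rot: [0.999, -0.036, -0.0, 0.0]
contact_force: [-0.4, 1.0, 0.6]
opening: 0.25
```

```bash
python3 -c "
from h import *
d=manip.observe()['ee_pos']-np.array([.6041,-.0388,0]); print(d, .2-np.hypot(d[0],d[1]))
s=snap('scene')
W=lambda x,y,z:[.595-.0138+x*.9976+(y)*.0689, -.1878-.1995+y*.9976-x*.0689,z]
crop(s,130,170,100,80,7.5,'sb29.png',[W(.044,.044,.06),W(.044,-.044,.06),W(-.044,.044,.06)]+[W(x,.15,z) for x in(.03,-.03) for z in (.11,.124)])"
```

```text
[-0.01568163 -0.20823617  0.13328629] -0.008825804200990411
```

View pics/sb29.png

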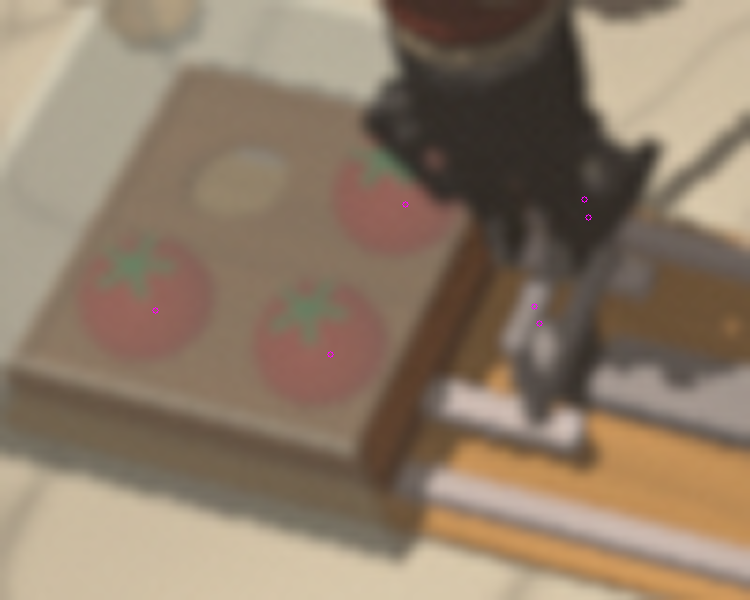

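Emit:
move_arm(moves=[[[0,-4,0],[0,0,0],0.4],[[0,-4,0],[0,0,0],0.4],[[0,-4,-30],[0,0,0],0.4],[[0,-4,-80],[0,0,0],0.4],[[0,-60,-110],[0,0,0],0.4],[[0,-110,-110],[0,0,0],0.4],[[0,-110,-110],[0,0,0],0.4]])

```text
t: 44.5
ee_pos: [0.5967, -0.1347, 0.2442]
tcp_rot: [0.999, -0.034, 0.001, 0.0]
contact_force: [-0.1, -1.2, 0.5]
opening: 0.402
```

```bash
python3 -c "
from h import *
s=snap('scene'); crop(s,130,160,100,80,7.5,'sb30.png')
s=snap('top'); crop(s,300,160,140,100,5.5,'k30.png')"
```

```text
(no output)
```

View pics/sb30.png

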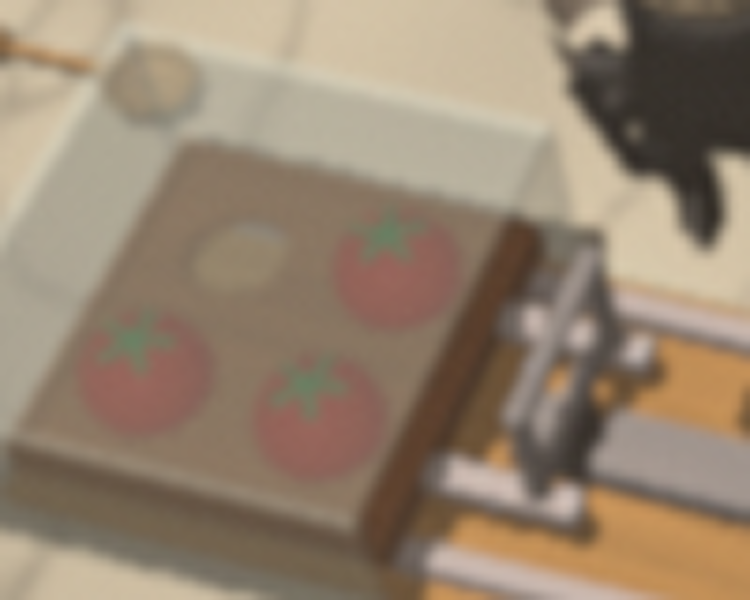

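View pics/k30.png

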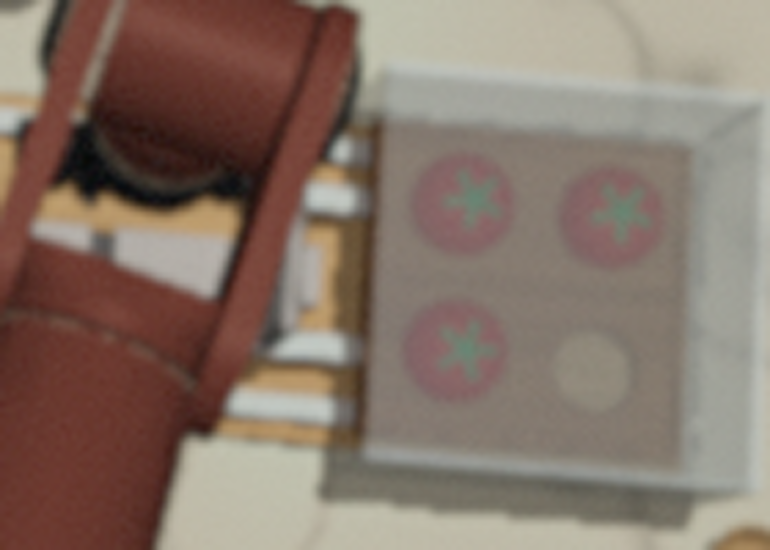

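```bash
python3 - <<'E'
from h import *
T=snap("top");S=snap("scene")
t=lambda a,b:((a+.5)/5.5-.5+300,(b+.5)/5.5-.5+160)
q=lambda a,b:((a+.5)/7.5-.5+130,(b+.5)/7.5-.5+160)
def keep(w,o,y=-.0709):
    d=w[:2]-np.array(o); c,s=np.cos(y),np.sin(y); return (1000*np.array([c*d[0]+s*d[1],-s*d[0]+c*d[1]])).round(1)
oT=(.5915-.2*.0708,-.1882-.2*.9975); oS=(.595-.2*.0708,-.1878-.2*.9975)
print("top p0",keep(ray(T,*t(593,372),.044),oT)+[44,44])
for a,b,x,y in((463,204,44,44),(611,217,44,-44),(456,351,-44,44)): print("top tom",keep(ray(T,*t(a,b),.060),oT)-[x,y])
print("sc p0",keep(ray(S,*q(240,258),.044),oS)+[44,44])
for a,b,x,y in((320,417,44,44),(146,374,44,-44),(397,270,-44,44)): print("sc tom",keep(ray(S,*q(a,b),.060),oS)-[x,y])
E
```

```text
top p0 [-2.5 -2.8]
top tom [ 0.7 -5.3]
top tom [ 0.4 -5.4]
top tom [ 0.6 -5.3]
sc p0 [ 0.8 -2.1]
sc tom [-4.5 -7.2]
sc tom [-4.1 -7.1]
sc tom [-3.9 -6.5]
```

```bash
python3 - <<'E'
from h import *
S=snap("scene")
f=7.5
im=cv2.resize(S["image"][160:240,130:230,::-1],None,fx=f,fy=f,interpolation=cv2.INTER_CUBIC)
oS=np.array((.595-.2*.0708,-.1878-.2*.9975)); c,s=np.cos(-.0709),np.sin(-.0709)
for z,col in((.110,(0,255,0)),(.124,(255,0,255)),(.138,(255,255,0))):
    P=[[oS[0]+c*x-s*(.15-.005),oS[1]+s*x+c*(.15-.005),z] for x in(-.045,.045)]
    p=((proj(S,P)-[130,160]+.5)*f-.5).astype(int); print(z,p.tolist())
    cv2.line(im,p[0].tolist(),p[1].tolist(),col,1)
cv2.imwrite("pics/sb31.png",im)
E
```

```text
0.11 [[590, 264], [516, 422]]
0.124 [[586, 246], [511, 405]]
0.138 [[581, 228], [506, 388]]
```

View pics/sb31.png

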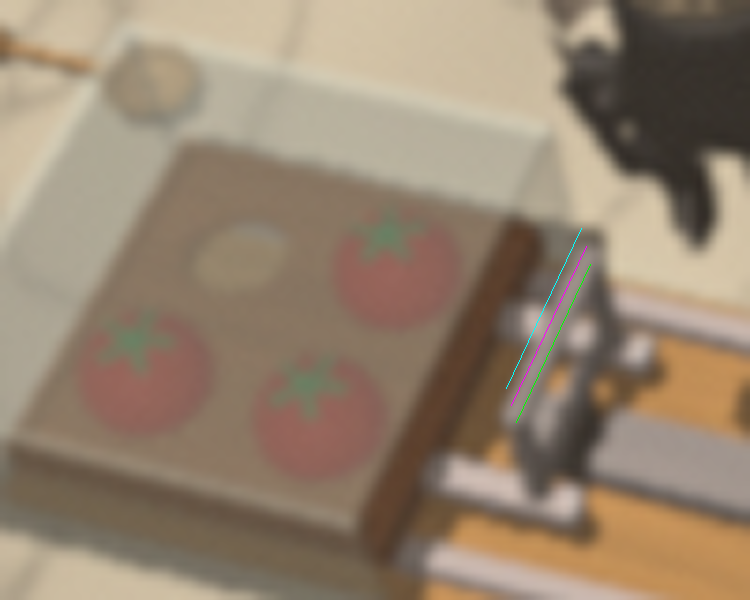

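```bash
python3 -c "
from h import *
go(.5888,-.2435,.1335,-.071)"
```

```text
t 44.75 pos [ 0.596  -0.1384  0.2427] shift [  0.5 105.4 109.3] turn [ 0.     0.001 -0.002] F [-0.9  0.1  0.1] op 0.398
```

Emit:
move_arm(moves=[[[0,50,0],[0,0,0],0.4],[[0,105,0],[0,0,0],0.4],[[0,105,0],[0,0,0],0.4],[[0,105,40],[0,0,0],0.4],[[0,105,80],[0,0,0],0.4],[[0,105,100],[0,0,0],0.4],[[0,105,109],[0,0,0],0.4],[[0,105,109],[0,0,0],0.4]], grip_force=40)

```text
t: 45.75
ee_pos: [0.5891, -0.242, 0.1348]
tcp_rot: [0.999, -0.036, 0.0, 0.0]
contact_force: [-0.6, -0.6, 0.7]
opening: 0.399
```

Emit:
move_arm(moves=[[[0,0,0],[0,0,0],0],[[0,0,0],[0,0,0],0],[[0,0,0],[0,0,0],0],[[0,0,0],[0,0,0],0],[[0,0,0],[0,0,0],0]])

```text
t: 46.38
ee_pos: [0.5899, -0.2423, 0.1364]
tcp_rot: [0.999, -0.036, 0.001, 0.001]
contact_force: [-0.2, 2.2, 6.5]
opening: 0.097
```

```bash
python3 -c "
from h import *
go(.5888,-.2435,.1335,-.071)
d=manip.observe()['ee_pos']-np.array([.6041,-.0388,0]); print(np.hypot(d[0],d[1]))"
```

```text
t 46.38 pos [ 0.5899 -0.2423  0.1364] shift [-1.   1.3  2.9] turn [ 0.001 -0.003 -0.   ] F [-0.2  2.2  6.5] op 0.097
0.20400512746560967
```

Emit:
move_arm(moves=[[[0,0,3],[0,0,0],0],[[0,-0.5,4],[0,0,0],0],[[0,-1,4],[0,0,0],0],[[0,-1.5,4],[0,0,0],0],[[0,-2,4],[0,0,0],0],[[0,-2.5,4],[0,0,0],0],[[0,-2.5,4],[0,0,0],0]])

```text
t: 47.25
ee_pos: [0.5901, -0.2421, 0.1361]
tcp_rot: [0.999, -0.036, 0.002, 0.003]
contact_force: [-8.6, -2.1, 17.7]
opening: 0.098
```

Emit:
move_arm(moves=[[[0,-0.5,-2],[0,0,0],0],[[0,-1,-2],[0,0,0],0],[[0,-1.5,-2],[0,0,0],0],[[0,-2,-2],[0,0,0],0],[[0,-2,-2],[0,0,0],0],[[0,-2,-2],[0,0,0],0]])

```text
t: 48.0
ee_pos: [0.5902, -0.2397, 0.1363]
tcp_rot: [0.999, -0.036, 0.002, 0.003]
contact_force: [-3.9, -2.8, 12.0]
opening: 0.096
```

Emit:
move_arm(moves=[[[0,-0.5,0],[0,0,0],0],[[0,-1,0],[0,0,0],0],[[0,-1.5,0],[0,0,0],0],[[0,-1.5,0],[0,0,0],0],[[0,-1.5,0],[0,0,0],0]])

```text
t: 48.62
ee_pos: [0.5903, -0.2381, 0.1362]
tcp_rot: [0.999, -0.036, 0.002, 0.002]
contact_force: [-4.5, -2.5, 11.0]
opening: 0.101
```

```bash
python3 - <<'E'
from h import *
T=snap("top")
im=cv2.imread("pics/k1.png")
print(im[150:215:1,:].shape)
# profile along rack centre line in k1
import numpy as np
p0=np.array([45,170.]);p1=np.array([355,197.])
n=312
row=[im[int(round(p0[1]+(p1[1]-p0[1])*i/n)),int(round(p0[0]+(p1[0]-p0[0])*i/n))].mean() for i in range(n)]
print([int(v) for v in row[::3]])
o=np.array([.5915-.2*.0708,-.1882-.2*.9975]);c,s=np.cos(-.0709),np.sin(-.0709)
for u,v in((80,172),(147,180),(213,185),(345,195),(65,172),(92,172)):
    w=ray(T,(u+.5)/4.4-.5+270,(v+.5)/4.4-.5+165,.028)[:2]-o
    print(u,(1000*np.array([c*w[0]+s*w[1],-s*w[0]+c*w[1]])).round(1))
S=snap("scene"); crop(S,160,170,80,60,9.5,"sb32.png"); crop(T,300,175,100,60,7.5,"k32.png")
E
```

```text
(65, 792, 3)
[157, 159, 163, 164, 165, 165, 163, 157, 140, 119, 99, 87, 86, 88, 102, 123, 142, 157, 163, 165, 164, 164, 164, 164, 164, 164, 165, 167, 166, 159, 147, 131, 108, 92, 87, 85, 93, 110, 134, 153, 160, 163, 165, 165, 164, 164, 165, 166, 166, 166, 166, 160, 148, 129, 106, 89, 83, 80, 88, 104, 130, 151, 158, 163, 164, 161, 162, 163, 163, 164, 163, 156, 139, 112, 86, 68, 53, 51, 59, 71, 86, 109, 131, 144, 146, 144, 144, 152, 160, 162, 163, 163, 162, 163, 163, 161, 158, 143, 120, 99, 74, 54, 45, 57]
80 [  1.  347.5]
147 [ -0.8 296.9]
213 [ -0.4 247.2]
345 [  0.4 147.7]
65 [  0.  358.7]
92 [  1.7 338.5]
```

View pics/sb32.png

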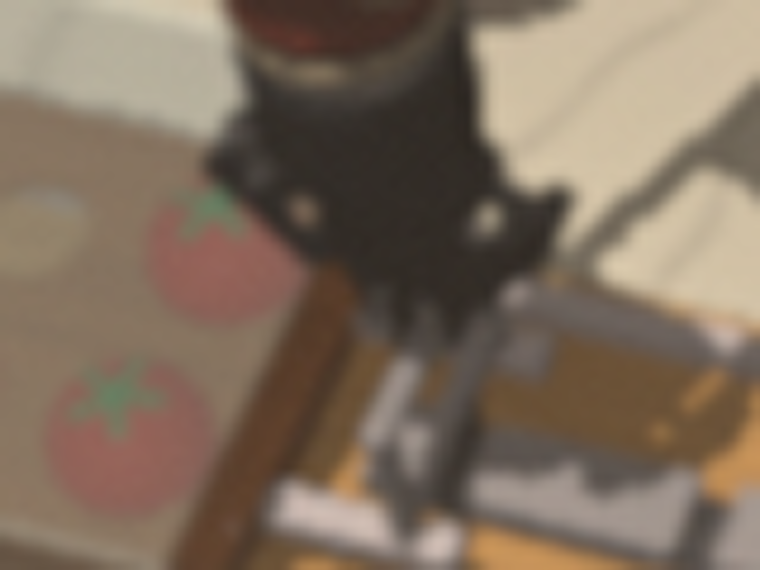

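View pics/k32.png

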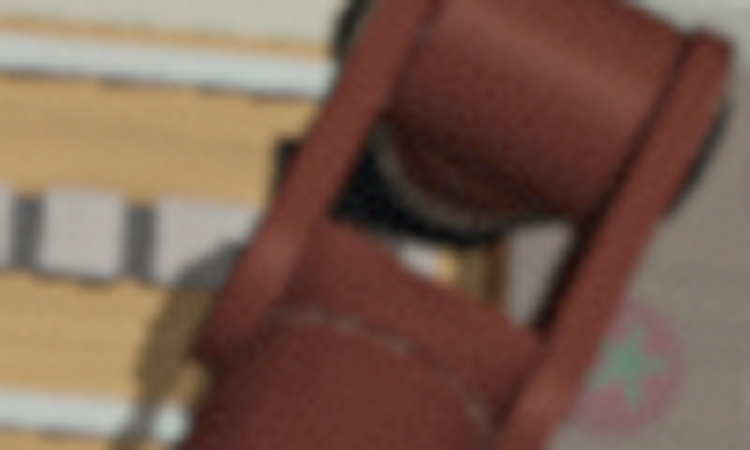

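Emit:
move_arm(moves=[[[0,-0.5,-2],[0,0,0],0],[[0,-1,-2],[0,0,0],0],[[0,-1.5,-2],[0,0,0],0],[[0,-1.5,-2],[0,0,0],0]])

```text
t: 49.22
ee_pos: [0.5902, -0.2379, 0.1365]
tcp_rot: [0.999, -0.036, 0.002, 0.004]
contact_force: [-0.4, -8.3, 3.7]
opening: 0.099
```

Emit:
move_arm(moves=[[[0,-0.5,0],[0,0,0],0],[[0,-1,0],[0,0,0],0],[[0,-1.5,0],[0,0,0],0],[[0,-1.5,0],[0,0,0],0]])

```text
t: 49.72
ee_pos: [0.5902, -0.2377, 0.1365]
tcp_rot: [0.999, -0.036, 0.002, 0.005]
contact_force: [-0.0, -12.1, 1.7]
opening: 0.096
```

Emit:
move_arm(moves=[[[0,2,0],[0,0,0],0],[[0,4,0],[0,0,0],0],[[0,4,0],[0,0,0],0.15],[[0,4,0],[0,0,0],0.25],[[0,4,0],[0,0,0],0.4],[[0,4,0],[0,0,0],0.4]])

```text
t: 50.48
ee_pos: [0.5888, -0.2365, 0.1336]
tcp_rot: [0.999, -0.035, -0.001, -0.0]
contact_force: [0.6, 0.1, 0.6]
opening: 0.4
```

Emit:
move_arm(moves=[[[0,0,-30],[0,0,0],0.4],[[0,0,-80],[0,0,0],0.4],[[0,-60,-110],[0,0,0],0.4],[[0,-120,-110],[0,0,0],0.4],[[0,-180,-110],[0,0,0],0.4],[[0,-220,-110],[0,0,0],0.4],[[0,-220,-110],[0,0,0],0.4]])

```text
t: 51.35
ee_pos: [0.6046, -0.0147, 0.2441]
tcp_rot: [0.999, -0.033, -0.0, -0.0]
contact_force: [-0.6, -1.3, -0.1]
opening: 0.399
```

```bash
python3 -c "
from h import *
s=snap('scene'); crop(s,130,160,100,80,7.5,'sb33.png')
s=snap('top'); crop(s,300,160,140,100,5.5,'k33.png')"
```

```text
(no output)
```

View pics/sb33.png

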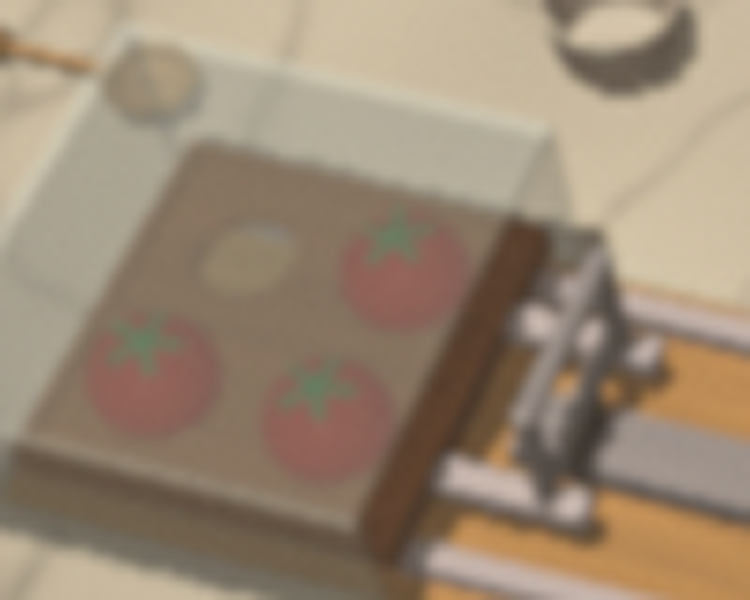

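View pics/k33.png

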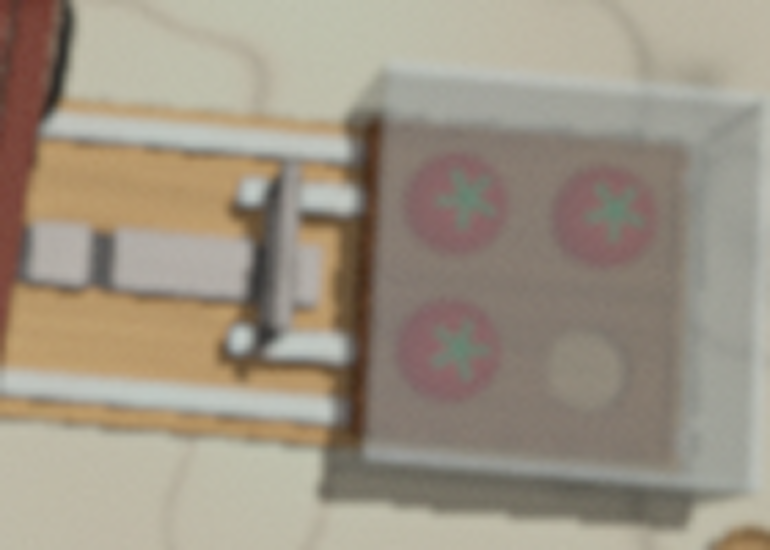

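```bash
python3 - <<'E'
import cv2,numpy as np
a=cv2.imread("pics/sb30.png");b=cv2.imread("pics/sb33.png")
# tray motion by template match on tomato region
t=a[300:490,70:400]; r=cv2.matchTemplate(b,t,cv2.TM_CCOEFF_NORMED); _,m,_,l=cv2.minMaxLoc(r); print("tray",l[0]-70,l[1]-300,m)
t=a[235:430,505:605]; 
r=cv2.matchTemplate(b[200:480,480:660],t,cv2.TM_CCOEFF_NORMED); _,m,_,l=cv2.minMaxLoc(r); print("bar",l[0]+480-505,l[1]+200-235,m)
A=a[210:530,480:660];B=b[210:530,480:660]
cv2.imwrite("pics/cmp.png",cv2.resize(np.hstack([A,B]),None,fx=1.8,fy=1.8,interpolation=cv2.INTER_CUBIC))
s=cv2.imread("pics/s7.png")[290:560,600:790]; cv2.imwrite("pics/cmp2.png",cv2.resize(s,None,fx=1.8*7.5/5.7,fy=1.8*7.5/5.7)[:600])
E
```

```text
tray 5 1 0.9691376090049744
bar 7 1 0.9642970561981201
```

View pics/cmp.png

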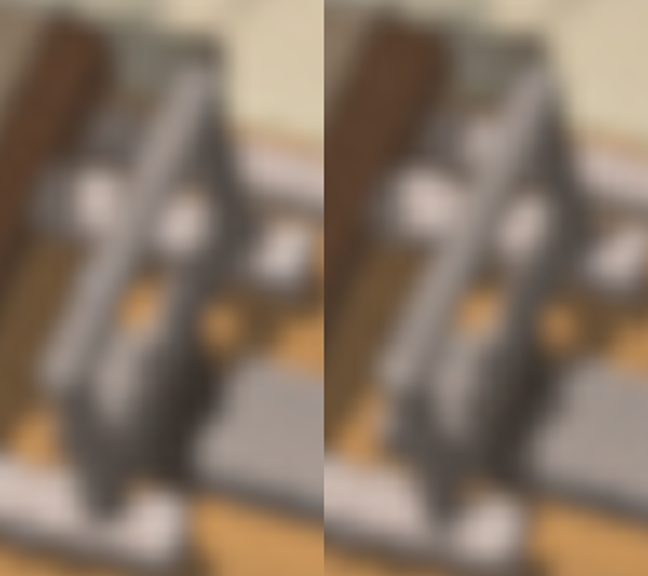

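View pics/cmp2.png

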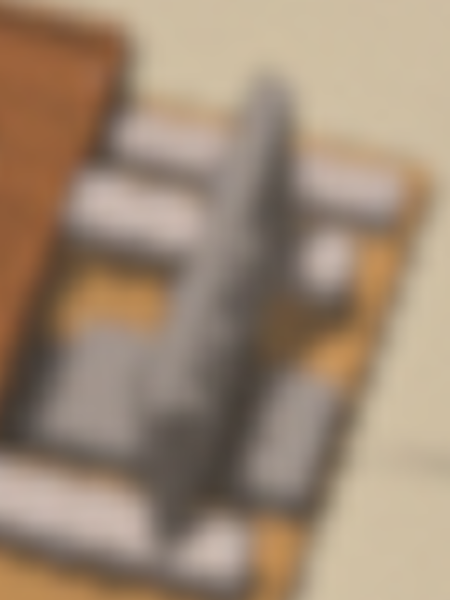

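```bash
python3 - <<'E'
from h import *
from scipy.optimize import least_squares
S=snap("scene")
oS=np.array((.595-.2*.0708,-.1878-.2*.9975)); c,s=np.cos(-.0709),np.sin(-.0709)
W=lambda x,y,z:[oS[0]+c*x-s*y,oS[1]+s*x+c*y,z]
for lab,pts,cc in(("out",[(257.5,230.5),(264.9,206.4)],.2),("now",[(199.5,215.7),(210.0,193.2)],0.0),("now-1",[(199.5,215.7),(210.0,193.2)],-0.002)):
    r=least_squares(lambda p:(proj(S,[W(p[0],.15+cc+p[2],p[1]),W(p[3],.15+cc+p[2],p[1])])-pts).ravel()/1.0,[.045,.11,0,-.045])
    print(lab,(r.x*1000).round(1),r.cost)
    r=least_squares(lambda p:(proj(S,[W(.043,.15+cc+p[1],p[0]),W(-.043,.15+cc+p[1],p[0])])-pts).ravel()/1.0,[.11,0])
    print(lab,(r.x*1000).round(1),r.cost)
E
```

```text
out [ 62.7 143.3   5.9 -31.3] 0.3765647784618531
out [116.9   0.3] 2.172001832180198
now [ -902.2 -1596.6  -669.9 -1146. ] 1.7761790654341177e-05
now [118.3   1.4] 1.5368574451580663
now-1 [-1693.2 -3024.6 -1226.9 -2060.5] 1.776179065434703e-05
now-1 [118.3   3.4] 1.5368574451580548
```

```bash
python3 - <<'E'
import cv2
a=cv2.imread("pics/scene0.png")[270:350,280:400]
cv2.imwrite("pics/st.png",cv2.resize(a,None,fx=5.5,fy=5.5,interpolation=cv2.INTER_CUBIC))
from h import *
s=snap('scene'); crop(s,160,150,112,80,5.8,'sb34.png')
toms('top'); print(manip.observe()['contact_force'])
E
```

```text
[-0.38849477 -0.98984264 -0.19326353]
```

View pics/st.png

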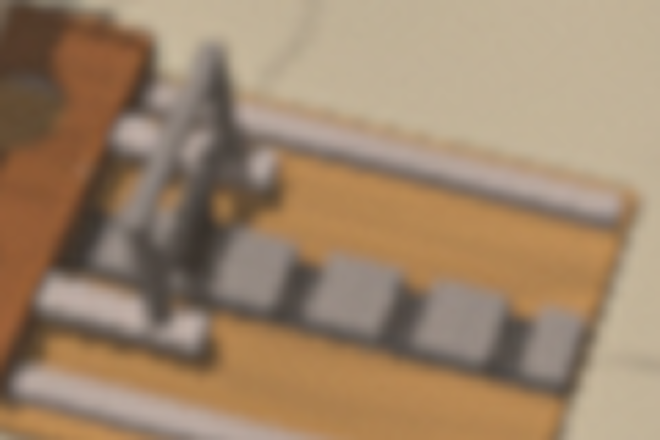

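View pics/sb34.png

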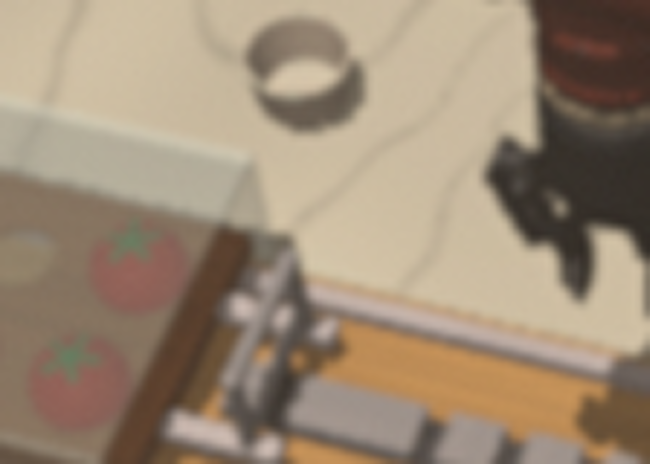

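Comparing images, the bar sits as low against the rods as it did when latched out: about 12.2 px, against 12.6 px latched out and 15.3 px at the start when it stood on the rack. It's latched and the arm is clear.

```bash
python3 -c "
from h import *
print(manip.observe()['t'], manip.finish_job())"
```

```text
the job is handed in; nothing more can be done
51.6 None
```

I handed the job in at about 52 s. As far as my checks show, all three tomatoes are in pockets, the tray is under the cover and the bar is down in the innermost notch. There was no verdict.

- **Sequence:** I slid the tray out until the bar latched in the outermost notch. I then set the three tomatoes (the fourth was absent) into pockets 3, 1 and 2, letting each go only once contact with the tray was felt. Last, I lifted the bar and slid the tray back in.
- **Tomatoes:** with the tray still out, both cameras showed all three centred on their pockets. They still looked seated through the cover afterwards.
- **Latch:** the carriage did not give under a 12 N pull outward. The bar sits as low as it did when latched out, roughly 14 mm lower than at the start, and the carriage is estimated within about 2 mm of 0.
- **Disagreements:**
  - Just after the tray went in, the picture and the low push force suggested the bar had missed the notch. I gripped it again; the tray shifted about 4 mm, as much as the notch play, and then locked.
  - The two cameras differ by 3–4 mm in x, and some carriage estimates read −3 to −7 mm before that re-check.
- **Other things:** nothing else was touched on purpose. The arm was clear of everything at hand-in, though I did not measure the other items' positions at the end.

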